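Pack the push blocks and pad into the bolted case

TASK

Loosen the wing nut on the steel case by at least half a turn from tight, swing its bolt out of the slotted lug and all the way down, then open the lid until it stays open by itself. Lift every push block off the rack's hooks and put it in the case, together with the push pad that stands on the bench, then shut the lid fully, leaving the bolt hanging out. Do not knock over the glue bottle.

Things in the scene. Friction and masses are not known exactly. Their poses are not given: they have to be found in the camera images.
- wingnut (a joint): wing nut on the swing bolt of the case, rad: 0 = fully tight, grows as it is turned anticlockwise seen from above (loosened), stops at 4.0; starts between 0 and 0.6; it climbs 2 mm per rad and stays where it is left (friction 0.06 N m). Its collar (32 mm across) sits behind a lip on the lug: with less than about 2 rad the bolt and lid are locked (forced only by some 40 N)
- bolt (a joint): swing bolt, rad: 0 = upright in the slotted lug of the lid, grows as its top swings out away from the case (to the case's -x, the side nearer the robot), stops at 1.7 (roughly level, pointing away from the case). Light and nearly frictionless; past about 0.2 it falls out by its own weight
- lid (a joint): hinged lid (150 x 310 mm) of the case, rad: 0 = shut, grows as its front edge goes up, stops at 1.7 (just past upright, where it stays open by itself; below upright it falls shut). 0.4 kg. Its lug juts out 45 mm in front of the lid, 45 mm wide
- nut_grip (a point): centre of the wing nut, 10 mm below the top of its centre bar, 24 mm above its collar. Its x axis lies along the wings, its z axis along the bolt. Steel: a bar 28 mm long, 13 mm thick and 34 mm tall with two 11 mm thick wings spreading to 66 mm overall; pinch it across the thickness (point y). The bolt's 10 mm round end stands about 25 mm above the wings
- bolt_tip (a point): top end of the swing bolt, a steel rod of 10 mm diameter, 145 mm from its hinge; the last 23 to 31 mm stick out above the wing nut
- bolt_hinge (a point): pivot of the swing bolt, 23 mm in front of the case's front wall and 55 mm above the table; x, y, z as the case; it turns about y
- lid_handle (a point): middle of the grip bar of the lid's bow handle on the +y side; an equal one lies 155 mm to -y. Bar: round, 14 mm thick, 75 mm long along y, its centre 60 mm above the lid's mid-plane, posts at both ends; 118 mm from the hinge, 55 mm behind and 77.5 mm beside the bolt. When the lid stands open the handles are on its far side (+x)
- lid_hinge (a point): middle of the lid's hinge line at the case's far upper edge, 125 mm above the table; the lid turns about its y axis; x, y, z as the case
- case_in (a point): centre of the inner floor of the fixed sheet-steel case, 5 mm above the table. Inside 140 mm (x) by 300 mm (y), 117 mm deep, walls 5 mm. x points to the hinge side, -x to the front with the bolt, z up
- rack: fixed rack: a plank on edge, 320 mm long (y), 20 mm thick, top 111 mm above the table, with three steel hooks at y = -110, 0 and 110 mm pointing to its -x (towards the robot). Origin on the table under its middle. Each hook is a flat arm 16 mm wide, its top 111 mm above the table, with a lip 10 mm high at its end, 55 mm from the rack's origin plane
- block0: wooden push block (absent in some runs): 34 mm thick (x), 96 mm long (y), 104 mm tall (z), about 0.2 kg; a hand slot right through along x, 56 mm long, 34 to 66 mm above its underside, leaves a 38 mm bar on top. Origin: centre of its underside. Hangs on a hook by the slot, underside 45 mm above the table, axes as the rack's; freed by raising it 10 to 25 mm, then 50 mm to the rack's -x
- block1: wooden push block (absent in some runs): 34 mm thick (x), 96 mm long (y), 104 mm tall (z), about 0.2 kg; a hand slot right through along x, 56 mm long, 34 to 66 mm above its underside, leaves a 38 mm bar on top. Origin: centre of its underside. Hangs on a hook by the slot, underside 45 mm above the table, axes as the rack's; freed by raising it 10 to 25 mm, then 50 mm to the rack's -x
- block2: wooden push block (absent in some runs): 34 mm thick (x), 96 mm long (y), 104 mm tall (z), about 0.2 kg; a hand slot right through along x, 56 mm long, 34 to 66 mm above its underside, leaves a 38 mm bar on top. Origin: centre of its underside. Hangs on a hook by the slot, underside 45 mm above the table, axes as the rack's; freed by raising it 10 to 25 mm, then 50 mm to the rack's -x
- pad: push pad standing on the bench, about 0.25 kg: flat base 90 mm (x) by 56 mm (y), 22 mm thick, and in its middle an upright round wooden knob, 34 mm across from 68 to 104 mm above the underside (its top), on a 26 mm stem. Origin: centre of its underside
- glue: glue bottle, 60 mm across, 170 mm tall, standing; origin at the centre of its underside. Not to be knocked over
There are look-alikes about, which are no part of the job. What is shaped like the block2 but purple is not meant. What is shaped like the block0 but purple is not meant.

How it is judged:
On the way, in this order (a step that is already met when the one before it is completed fails the run):
1. the wing nut is loosened to at least 3.0 rad from tight, the bolt still in the lug (value of joint wingnut above 3 rad and value of joint bolt below 0.3 rad), for 0.1 s.
2. the bolt is swung out and down, the lid still shut (value of joint bolt above 1.3 rad and value of joint lid below 0.1 rad), for 0.2 s.
3. the lid stands open by itself, past upright (value of joint lid above 1.58 rad and contact force between lid and the fingers below 0.1 N), for 0.2 s.
4. every push block and the push pad is in the case, at rest and let go, the lid still open (x of block0 in the frame of case_in between -0.072 and 0.072 m and y of block0 in the frame of case_in between -0.152 and 0.152 m and z of block0 in the frame of case_in between -0.01 and 0.09 m and linear speed of each of block0, block1, block2, pad below 0.04 m/s and x of block1 in the frame of case_in between -0.072 and 0.072 m and y of block1 in the frame of case_in between -0.152 and 0.152 m and z of block1 in the frame of case_in between -0.01 and 0.09 m and x of block2 in the frame of case_in between -0.072 and 0.072 m and y of block2 in the frame of case_in between -0.152 and 0.152 m and z of block2 in the frame of case_in between -0.01 and 0.09 m and x of pad in the frame of case_in between -0.072 and 0.072 m and y of pad in the frame of case_in between -0.152 and 0.152 m and z of pad in the frame of case_in between -0.01 and 0.09 m and value of joint lid above 1 rad and contact force between each of block0, block1, block2, pad and the fingers below 0.1 N), for 0.2 s.
At the end, for the whole second after the job is handed in: Every push block present and the push pad is inside the case (between its walls, below the rim) and at rest, the lid is shut to within 0.04 rad, and the bolt is still swung out (beyond 1.3 rad) (x of block0 in the frame of case_in between -0.072 and 0.072 m and y of block0 in the frame of case_in between -0.152 and 0.152 m and z of block0 in the frame of case_in between -0.01 and 0.09 m and linear speed of each of block0, block1, block2, pad below 0.04 m/s and x of block1 in the frame of case_in between -0.072 and 0.072 m and y of block1 in the frame of case_in between -0.152 and 0.152 m and z of block1 in the frame of case_in between -0.01 and 0.09 m and x of block2 in the frame of case_in between -0.072 and 0.072 m and y of block2 in the frame of case_in between -0.152 and 0.152 m and z of block2 in the frame of case_in between -0.01 and 0.09 m and x of pad in the frame of case_in between -0.072 and 0.072 m and y of pad in the frame of case_in between -0.152 and 0.152 m and z of pad in the frame of case_in between -0.01 and 0.09 m and value of joint lid below 0.04 rad and value of joint bolt above 1.3 rad and velocity of joint lid below 0.05 rad/s); the robot touches nothing.
It fails at once if the glue bottle is knocked over (tipped beyond 0.7 rad) (angle between glue's own z axis and vertical above 0.7 rad).
Of block0, block1, block2 only 2 to 3 are there at a start; the rules pass over those that are not, and their reading is None.
At some moment in a run one of pad may be knocked a few centimetres aside while the robot is not near it.
Once in a run the grip may slacken for a moment while it holds something.
It also fails if it takes over 208 s, if anything falls off the work surface, if the arm or the gripper's body presses on something with over 40 N, if the wrist force passes 120 N, or if a joint passes its speed limit or range.

ROBOT

A 6-joint arm with a two-finger parallel gripper is mounted at the origin on the work surface. World frame = base frame: x ahead of the robot, y to its left, z up, the work surface at z = 0. Lengths are in m, angles in rad, forces in N, time in s.
With the tool pointing down it reaches from about 0.425 to 0.925 m from the base axis. Payload 12.5 kg.
Tool frame: the origin (TCP) lies at the very end of the fingers, on their centre line; the grasp point (between the pads) lies 19 mm behind it (env.tcp_to_grasp is the distance from the TCP to the grasp point, in m); z points along the fingers, y is the line along which they close (so a half turn about z gives the same grasp; the last joint's range is limited). The gripper opens to 85 mm and grips with 20 to 120 N. Pads are 22 mm wide; open, the fingers measure 114 mm over their backs; the gripper's body (76 mm by 85 mm) begins 54 mm behind the grasp point. The pads swing forward as they close: fully open they stand 13 mm farther back than shut.
Start: joints at [1.015, 0.491, 1.559, -0, 1.092, -0.106], TCP at [0.272, 0.563, 0.199] pointing down, gripper open.
Joint ranges: [-3.1, 3.1], [-0.84, 2.19], [0.05, 2.79], [-1.13, 4.28], [0.06, 2.93], [-2.69, 2.69]. Speed limits (rad/s): [2.22, 2.22, 2.79, 3.14, 3.14, 3.14].

INTERFACE

Orientations are given as a unit quaternion [w, x, y, z].
In Python, from workcell import read_state, optics, env gives the robot as it stands.
- The arm moves only by the shell command python3 -m pendant 'ROWS' [OPENING] [FORCE]. ROWS is JSON, a list of rows, each a list of 6 numbers: the shift along the tool's x, y, z in mm, then the turn, a rotation vector about the tool's x, y, z in rad. In form: [[x, y, z, rx, ry, rz], ...]. A call has exactly 10 rows; each row shifts and turns the commanded pose from where the row before left it, along the tool's axes as they then stand; what a row does not reach is not made up. A row lasts 1/12 s, in which the tool goes at most 41.7 mm and 7.16 degrees, less where a joint would pass 70% of its speed; a pose out of reach is approached as far as the arm can. A call is refused whole if a number of a shift passes 41.7 or a number of a turn 0.125, either way. A call with a gripper value outside its range is refused whole. OPENING is the opening, from -1 (shut) to 1 (fully open), so that 0 is half open, set as the call begins (- or left out, the last holds). The fingers move at their own pace and stop on an object; FORCE is the grip in N (left out, the last holds). Time passes only in rows, so rows that do not move let the fingers close, or fill a call up. It gives the time, the measured TCP pose, the force, the opening and the grip force at its end, in the units of the state.
- read_state(): the state, without advancing time (a new reading comes with each control period).
- optics.snapshot(name): name is "side" or "top" or "wrist"; returns a dict with "frame" (400x640x3 uint8, red, green, blue), "fov_y" (degrees; the focal length in pixels is half the picture's height over the tangent of half this angle, whatever the lens; pixels are square), "cx", "cy" (the principal point, pixels), "k1" (the pictures are not rectified: a ray, as slopes to the right and down, at radius r is drawn at 1 + k1 r^2 times it, then the intrinsics apply), "T" (4x4, takes a point from camera to world coordinates). Camera axes: x right, y up, looking along -z (the intrinsics and any distortion apply to the point x, -y, -z); pixel columns grow to the right and rows downward; lengths in m; the calibration is good to about 2 mm. A picture is of the moment at which its call begins. There is no depth.
- env.sign_off(): hands the job in; it is judged then, once.
The state is a dict: "time": time; "q": joint angles; "dq": joint speeds; "joint_torque": joint torques, N m; "ee_pos": TCP position; "orientation": TCP orientation; "wrist_force": force on the tool from outside, world axes, zero at the start; "ft_torque": the same for the moment, N m; "width": finger opening in m; "gripper_force": force on a finger pad.
Only numpy, scipy, OpenCV 4.12 (cv2) and the standard library are available. Lean on these libraries where they do the work, as an engineer would, in place of code of your own. Each camera call takes 0.05 s, during which the arm holds its last target. There are 200 camera calls.

## Working session

There is one attempt and no reset: what is moved stays moved. The work goes in short steps, Python scripts to look and compute and a shell command to move; the robot and the scene stay as the last step left them, time stands still between calls to the robot, and variables do not carry over. Pictures are saved under pics/ and viewed, at most 14 in all, crops included, and the job is handed in when it is done.

```bash
ls; mkdir -p pics; python3 - <<'E'
from workcell import read_state, optics, env
import cv2,numpy as np
s=read_state();print({k:np.round(v,3).tolist() for k,v in s.items()})
ims=[]
for n in ["side","top"]:
    d=optics.snapshot(n);print(n,d['fov_y'],d['cx'],d['cy'],d['k1'],np.round(d['T'],3).tolist())
    cv2.imwrite(f'pics/{n}0.png',d['frame'][:,:,::-1])
print(env.tcp_to_grasp)
E
```

```text
pics
{'time': 0.0, 'q': [1.015, 0.492, 1.559, -0.0, 1.092, -0.106], 'dq': [-0.002, 0.001, -0.001, -0.001, -0.002, -0.0], 'joint_torque': [0.002, -61.845, -26.159, -0.0, 0.004, 0.0], 'ee_pos': [0.272, 0.563, 0.198], 'orientation': [-0.0, 0.223, 0.975, -0.001], 'wrist_force': [-0.446, 0.809, -0.45], 'ft_torque': [-0.089, -0.001, 0.006], 'gripper_force': 0.0, 'width': 0.085}
side 48.91087696684044 329.77186339786687 192.49214306475517 -0.026929867173755992 [[0.999, 0.014, -0.044, 0.511], [-0.044, 0.594, -0.803, -1.036], [0.014, 0.804, 0.594, 0.88], [0.0, 0.0, 0.0, 1.0]]
top 48.69378914928272 319.64208256065945 199.5466929142206 -0.10879014308386384 [[0.027, 0.988, -0.152, 0.361], [-0.999, 0.03, 0.015, -0.045], [0.02, 0.152, 0.988, 1.372], [0.0, 0.0, 0.0, 1.0]]
0.0187
```

View pics/side0.png

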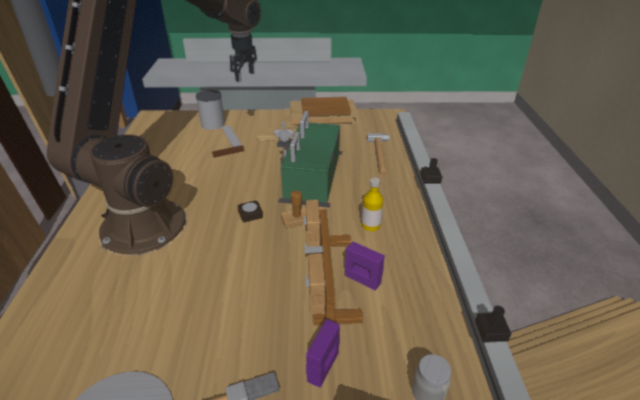

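View pics/top0.png

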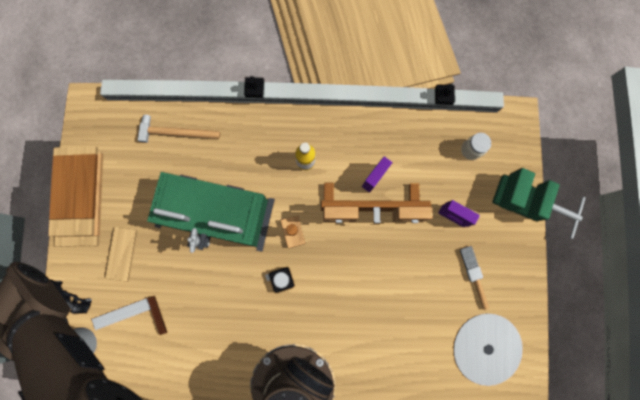

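Both views show two blocks on the rack's outer hooks (top: 340,212 and 413,213), with the middle hook at (377,213) empty. The pad is at top (292,232), the case at (210,210) with its bolt at (195,240), the glue at (305,155), and there are two purple look-alikes.

```bash
cat > h.py <<'E'
from workcell import read_state, optics, env
import cv2,numpy as np
from scipy.spatial.transform import Rotation as Ro
from scipy.optimize import least_squares
def K(d):
    f=d['frame'].shape[0]/2/np.tan(np.radians(d['fov_y']/2))
    return np.array([[f,0,d['cx']],[0,f,d['cy']],[0,0,1.]]),np.array([d['k1'],0,0,0,0.])
def ray(d,u,v):
    k,c=K(d); x,y=cv2.undistortPoints(np.array([[[u,v]]],float),k,c)[0,0]
    T=np.array(d['T']); r=T[:3,:3]@[x,-y,-1]; return T[:3,3],r/np.linalg.norm(r)
def atz(d,u,v,z):
    o,r=ray(d,u,v); return o+r*(z-o[2])/r[2]
def proj(d,P):
    k,c=K(d); T=np.array(d['T']); p=(np.atleast_2d(P)-T[:3,3])@T[:3,:3]; p=p*[1,-1,-1]
    return cv2.projectPoints(p.reshape(-1,1,3),np.zeros(3),np.zeros(3),k,c)[0][:,0]
def tri(obs):  # [(d,u,v),...] -> point, residual
    A=0;b=0;L=[ray(*o) for o in obs]
    for o,r in L: M=np.eye(3)-np.outer(r,r);A=A+M;b=b+M@o
    p=np.linalg.solve(A,b); return p,[float(np.linalg.norm((np.eye(3)-np.outer(r,r))@(p-o))) for o,r in L]
def pose():
    s=read_state();return np.array(s['ee_pos']),Ro.from_quat(np.array(s['orientation'])[[1,2,3,0]])
def snap(n,save=None):
    d=optics.snapshot(n)
    if save: np.save(f'pics/{save}.npy',d,allow_pickle=True)
    return d
def load(n): return np.load(f'pics/{n}.npy',allow_pickle=True).item()
def crop(d,u0,v0,w,h,s,grid=20):
    im=d['frame'][v0:v0+h,u0:u0+w,::-1]; im=cv2.resize(im,None,fx=s,fy=s,interpolation=cv2.INTER_CUBIC)
    for u in range(-(-u0//grid)*grid,u0+w,grid):
        cv2.line(im,((u-u0)*s,0),((u-u0)*s,6),(255,255,255),1); cv2.putText(im,str(u),((u-u0)*s,16),0,.35,(255,255,255),1)
    for v in range(-(-v0//grid)*grid,v0+h,grid):
        cv2.line(im,(0,(v-v0)*s),(6,(v-v0)*s),(255,255,255),1); cv2.putText(im,str(v),(8,(v-v0)*s+4),0,.35,(255,255,255),1)
    return im
def go(target,yaw=None):  # yaw = world angle of tool x axis, tool pointing down
    p,R=pose(); 
    if yaw is not None:
        x=np.array([np.cos(yaw),np.sin(yaw),0]);z=np.array([0,0,-1.]);T=Ro.from_matrix(np.c_[x,np.cross(z,x),z])
        print('turn(tool) rad',np.round((R.inv()*T).as_rotvec(),3),' shift after the turn mm',np.round(T.inv().apply(target-p)*1000,1))
    print('shift(tool) now mm',np.round(R.inv().apply(target-p)*1000,1))
E
python3 - <<'E'
from h import *
a=snap('side','s0');b=snap('top','t0')
A=crop(a,255,105,100,150,4)
B=crop(b,140,160,200,75,4)
C=crop(b,300,130,200,75,4)
c=np.zeros((600,800,3),np.uint8); c[:,:400]=A
cv2.imwrite('pics/a.png',c[:,:400]); 
B=crop(b,140,165,200,80,4);C=crop(b,310,180,140,50,5)
o=np.zeros((600,800,3),np.uint8);o[:320]=B;o[330:580,:700]=C
cv2.imwrite('pics/b.png',o)
w=snap('wrist','w0');cv2.imwrite('pics/w0.png',w['frame'][:,:,::-1]);print(np.round(w['T'],3).tolist(),w['fov_y'],w['k1'],w['cx'],w['cy'])
E
```

```text
[[0.435, -0.868, -0.241, 0.211], [0.901, 0.418, 0.118, 0.593], [-0.001, -0.268, 0.963, 0.374], [0.0, 0.0, 0.0, 1.0]] 63.54623827770076 -0.06726940726693802 321.91598412618873 198.338383341655
```

View pics/a.png

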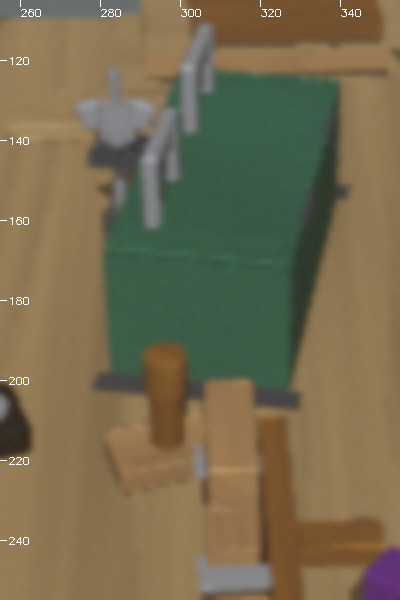

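View pics/b.png

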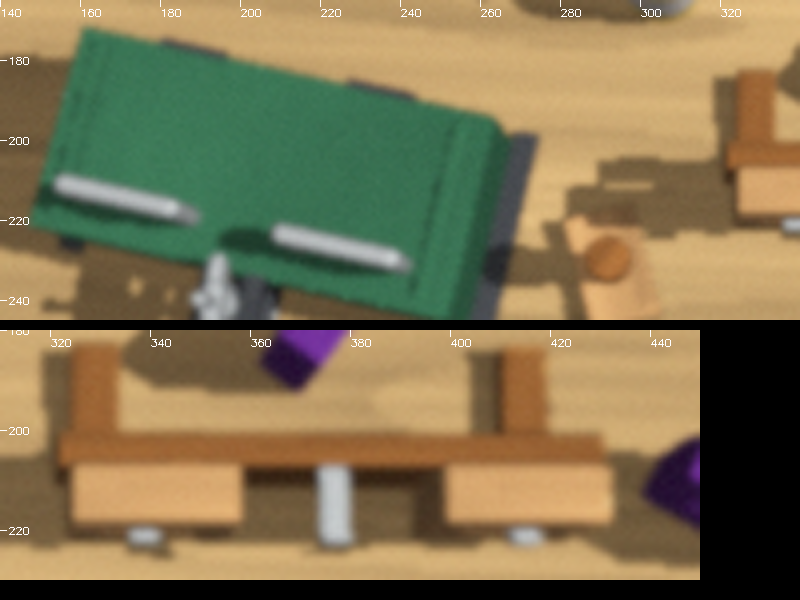

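The crops show the bolt tip at side (283,123) / top (193,230), the handle bars' ends, the pad knob's top at side (292,192…)/top (289,229), and the block tops at top (341,212) and (415,212).

```bash
python3 - <<'E'
from h import *
s=load('s0');t=load('t0')
for n,a,b in [('tip',(283.3,123),(192.8,229.5)),('wingL -y',(292.5,132),(199,241)),('h-y -end',(291.5,144.5),(239.5,231)),('h-y +end',(297.5,133.5),(208.5,222.5)),
 ('h+y -end',(301,122.5),(186,217)),('h+y +end',(306,112),(155.5,209.5)),('knobtop',(293.5,192),(289.5,229)),
 ('lid corner -y far',(326.5,171),(262,194.5)),('lid far +y',(337,126),(158,172.5)),('blkA near top edge -x-y',(305.5,202.6),(357.5,218.5)),('blkA -x +y',(305.5,201),(322.5,218.5)),('glue cap',(375,181),(304,149))]:
    p,r=tri([(s,*a),(t,*b)]);print(n,np.round(p,3),np.round(r,4))
for n,uv,z in [('A c-+',(323,218.5),.149),('A c--',(356.5,218.5),.149),('A c+-',(356,206.5),.149),('A c++',(323.5,206.5),.149),('B c-+',(397.5,218.5),.149),('B c--',(430,218),.149),('B c+-',(429.5,206.5),.149),
 ('B c++',(397.5,206.5),.149),('hook0 tip',(336,222),.121),('hook1 tip',(376,222.5),.121),('hook2 tip',(413.5,222),.121),
 ('lid ++',(160,172),.128),('lid +-',(262,194),.128),('lid -+',(148,221),.128),('lid --',(253,245),.128),
 ('plank +-',(428,201),.111),('plank ++',(320.5,201),.111)]:
    print(n,np.round(atz(t,*uv,z),3))
E
```

```text
tip [0.437 0.27  0.205] [0.0128 0.0128]
wingL -y [0.438 0.263 0.171] [0.0161 0.0161]
h-y -end [0.453 0.149 0.191] [0.0016 0.0016]
h-y +end [0.472 0.236 0.182] [0.0005 0.0005]
h+y -end [0.483 0.296 0.19 ] [0.001 0.001]
h+y +end [0.501 0.383 0.187] [0.0017 0.0017]
knobtop [0.464 0.019 0.105] [0.0037 0.0037]
lid corner -y far [0.562 0.101 0.123] [0.0006 0.0006]
lid far +y [0.616 0.41  0.117] [0.004 0.004]
blkA near top edge -x-y [ 0.495 -0.165  0.206] [0.0028 0.0028]
blkA -x +y [ 0.497 -0.073  0.141] [0.0001 0.0001]
glue cap [ 0.692 -0.016  0.164] [0.0027 0.0027]
A c-+ [ 0.496 -0.075  0.149]
A c-- [ 0.499 -0.168  0.149]
A c+- [ 0.532 -0.166  0.149]
A c++ [ 0.53  -0.075  0.149]
B c-+ [ 0.502 -0.283  0.149]
B c-- [ 0.506 -0.376  0.149]
B c+- [ 0.539 -0.375  0.149]
B c++ [ 0.536 -0.283  0.149]
hook0 tip [ 0.49  -0.113  0.121]
hook1 tip [ 0.492 -0.227  0.121]
hook2 tip [ 0.496 -0.335  0.121]
lid ++ [0.619 0.401 0.128]
lid +- [0.563 0.101 0.128]
lid -+ [0.476 0.424 0.128]
lid -- [0.418 0.119 0.128]
plank +- [ 0.56  -0.381  0.111]
plank ++ [ 0.551 -0.067  0.111]
```

View pics/w0.png

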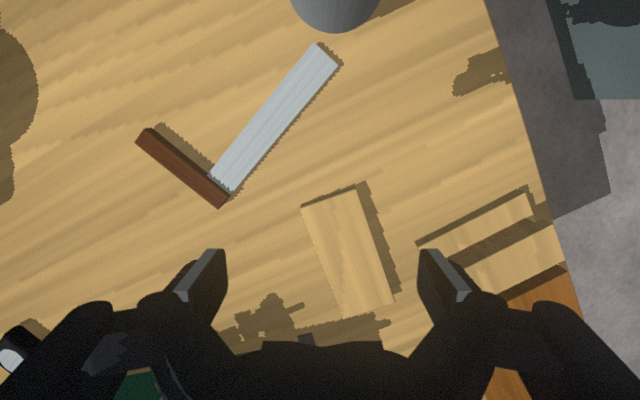

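The wrist view shows only the saw and boards, so it is of no use here. Everything measured agrees with the given sizes: handles at z≈0.187, knob at 0.105, case yaw ≈ -11°. The bolt must be near (0.423,0.277). I'm moving above it.

```bash
python3 -m pendant '[[-26,-19.2,-10,0,0,0],[-26,-19.2,-10,0,0,0],[-26,-19.2,-10,0,0,0],[-26,-19.2,-10,0,0,0],[-26,-19.2,-10,0,0,0],[-26,-19.2,-10,0,0,0],[-26,-19.2,-10,0,0,0],[-26,-19.2,-10,0,0,0],[-26,-19.2,-10,0,0,0],[-26,-19.2,-10,0,0,0]]' 1 60
python3 -m pendant '[[0,0,0,0,0,0.12],[0,0,0,0,0,0.12],[0,0,0,0,0,0.12],[0,0,0,0,0,0.12],[0,0,0,0,0,0.12],[0,0,0,0,0,0.12],[0,0,0,0,0,0.12],[0,0,0,0,0,0.12],[0,0,0,0,0,0.12],[0,0,0,0,0,0]]'
python3 - <<'E'
from h import *
p,R=pose();print(p,R.as_matrix().round(3).tolist())
d=snap('wrist','w1');cv2.imwrite('pics/w1.png',d['frame'][:,:,::-1])
print(proj(d,[[.423,.277,.2],[.4925,.3395,.187],[.4625,.1925,.187]]))
E
```

```text
time: 1.08
ee_pos: [0.4228, 0.2754, 0.2995]
orientation: [0.0, 0.223, 0.975, 0.0]
wrist_force: [0.0, 1.2, -0.1]
width: 0.0855
gripper_force: 0.0
time: 1.92
ee_pos: [0.4223, 0.2769, 0.2989]
orientation: [-0.0, 0.694, 0.72, 0.0]
wrist_force: [0.2, -0.5, -0.2]
width: 0.0853
gripper_force: 0.0
[0.42232994 0.27686645 0.29888594] [[-0.035, 0.999, -0.0], [0.999, 0.035, 0.0], [0.0, -0.0, -1.0]]
[[321.93946772 188.91039174]
 [404.2227653  118.57189021]
 [358.7851584  270.02355306]]
```

View pics/w1.png

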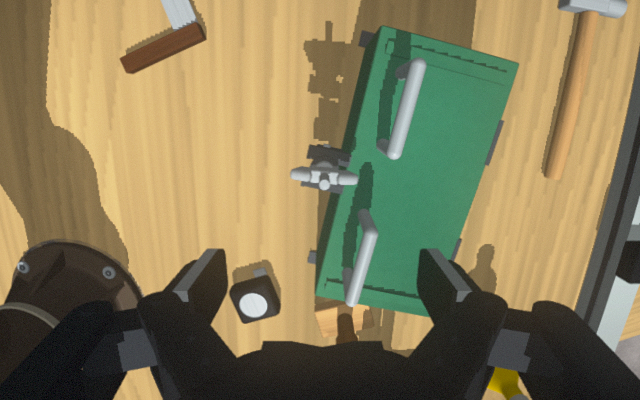

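Wrist view: the bolt tip is at (323.5,183) and the wings span (294,174)–(356,180), so the wings lie at about -3.5° world yaw. The handles match my estimate.

```bash
python3 - <<'E'
from h import *
s=load('s0');t=load('t0');w=load('w1')
print(tri([(s,283.3,123),(w,323.5,183)]),tri([(s,283.3,123),(t,192.8,229.5),(w,323.5,183)]),atz(w,323.5,183,.2),atz(w,325,177,.165))
a,b=atz(w,295,175,.163),atz(w,356,180,.163);print(a,b,np.degrees(np.arctan2(*(b-a)[[1,0]])),(a+b)/2)
for u,v in [(418,66),(395,153),(368,220),(353,302)]: print(atz(w,u,v,.188))
go(np.array([.423,.277,.22]),np.radians(-3.5))
E
```

```text
(array([0.42397901, 0.281562  , 0.19663081]), [0.0002324582644379729, 0.00023245826443793948]) (array([0.43288526, 0.2774655 , 0.19801467]), [0.008896897706811454, 0.01799336423203343, 0.009693177479048323]) [0.42416879 0.28234755 0.2       ] [0.42584942 0.28040314 0.165     ]
[0.3963563  0.28094134 0.163     ] [0.45656203 0.27808054 0.163     ] -2.7204803249979395 [0.42645916 0.27951094 0.163     ]
[0.49989708 0.38327447 0.188     ]
[0.48691348 0.30929668 0.188     ]
[0.46744409 0.24550999 0.188     ]
[0.45900947 0.15648204 0.188     ]
turn(tool) rad [-0.    -0.     1.675]  shift after the turn mm [ 0.7 -0.2 78.9]
shift(tool) now mm [ 0.1  0.7 78.9]
```

```bash
python3 -m pendant '[[0,0,2,0,0,0.118],[0,0,2,0,0,0.118],[0,0,2,0,0,0.118],[0,0,2,0,0,0.118],[0,0,2,0,0,0.118],[0,0,2,0,0,0.118],[0,0,2,0,0,0.118],[0,0,2,0,0,0.118],[0,0,2,0,0,0.118],[0,0,2,0,0,0.118]]' 1 40
python3 -m pendant '[[0,0,0,0,0,0.118],[0,0,0,0,0,0.118],[0,0,0,0,0,0.118],[0,0,0,0,0,0.118],[2.2,-4.2,0,0,0,0],[0,0,20,0,0,0],[0,0,20,0,0,0],[0,0,20,0,0,0],[0,0,0,0,0,0],[0,0,0,0,0,0]]'
python3 - <<'E'
from h import *
p,R=pose();print(p,R.as_matrix().round(3)[:,0])
d=snap('wrist','w2');cv2.imwrite('pics/w2.png',d['frame'][:,:,::-1])
go(np.array([.4245,.281,.141]),np.radians(-2.7))
E
```

```text
time: 2.8
ee_pos: [0.4223, 0.2769, 0.2788]
orientation: [-0.0, 0.977, 0.214, -0.0]
wrist_force: [-0.2, 0.4, -0.8]
width: 0.0857
gripper_force: 0.0
time: 3.63
ee_pos: [0.4247, 0.2811, 0.2187]
orientation: [0.0, 1.0, -0.018, -0.001]
wrist_force: [-0.8, -0.0, 1.1]
width: 0.0853
gripper_force: 0.0
[0.4247213  0.28113074 0.21872741] [ 0.999 -0.036 -0.001]
turn(tool) rad [-0.    -0.     0.011]  shift after the turn mm [-0.6  0.3 78.6]
shift(tool) now mm [-0.6  0.4 78.6]
```

View pics/w2.png

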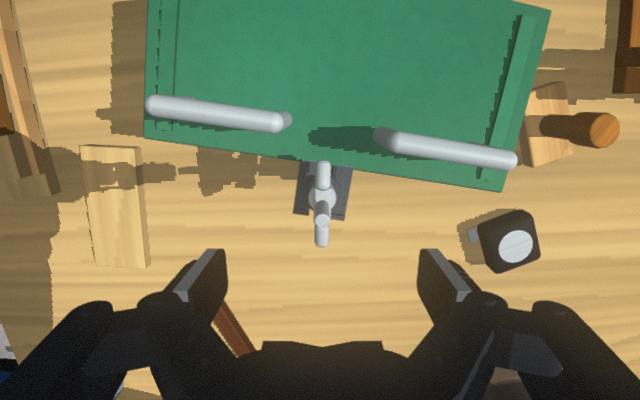

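The nut is centred at (322,205) between the fingers, with the wings along tool x. I'll descend and pinch.

```bash
python3 -m pendant '[[0,0,15,0,0,0],[0,0,15,0,0,0],[0,0,15,0,0,0],[0,0,15,0,0,0],[0,0,10,0,0,0],[0,0,8.5,0,0,0],[0,0,0,0,0,0],[0,0,0,0,0,0],[0,0,0,0,0,0],[0,0,0,0,0,0]]' 
python3 -m pendant '[[0,0,0,0,0,0],[0,0,0,0,0,0],[0,0,0,0,0,0],[0,0,0,0,0,0],[0,0,0,0,0,0],[0,0,0,0,0,0],[0,0,0,0,0,0],[0,0,0,0,0,0],[0,0,0,0,0,0],[0,0,0,0,0,0]]' -1 40
```

```text
time: 4.52
ee_pos: [0.4252, 0.2812, 0.1412]
orientation: [-0.0, 1.0, -0.02, 0.001]
wrist_force: [0.8, -0.6, -0.3]
width: 0.0853
gripper_force: 0.0
time: 5.35
ee_pos: [0.4248, 0.2811, 0.1405]
orientation: [-0.0, 1.0, -0.02, 0.0]
wrist_force: [-2.3, -0.7, 1.6]
width: 0.0084
gripper_force: 39.0
```

```bash
for i in 1; do python3 -m pendant '[[0,0,-0.2,0,0,-0.1],[0,0,-0.2,0,0,-0.1],[0,0,-0.2,0,0,-0.1],[0,0,-0.2,0,0,-0.1],[0,0,-0.2,0,0,-0.1],[0,0,-0.2,0,0,-0.1],[0,0,-0.2,0,0,-0.1],[0,0,-0.2,0,0,-0.1],[0,0,0,0,0,0],[0,0,0,0,0,0]]'; done
python3 - <<'E'
from h import *
print(read_state()['ft_torque'])
d=snap('wrist','w3');a=crop(d,200,120,240,170,3)
s=snap('side','s3');b=crop(s,265,110,60,60,8)
cv2.imwrite('pics/w3.png',cv2.hconcat([cv2.resize(a,(430,306)),cv2.resize(b,(306,306))]))
E
```

```text
time: 6.18
ee_pos: [0.4245, 0.2817, 0.1411]
orientation: [-0.001, 0.929, 0.371, -0.0]
wrist_force: [1.0, 7.4, -11.2]
width: 0.008
gripper_force: 40.6
[ 1.26887785 -0.11078632  0.14648414]
```

View pics/w3.png

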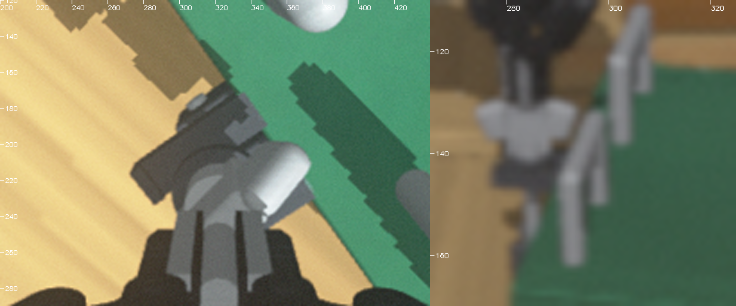

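```bash
python3 - <<'E'
from h import *
p,R=pose();s=load('s3');w=load('w3');t=snap('top','t3')
print(p,proj(s,[p,p+[0,0,.019]]),proj(w,[p]))
print(tri([(s,283.3,131),(w,325,180)]))
a=crop(s,260,90,60,80,5);b=crop(t,160,200,80,80,5);w_=cv2.resize(crop(w,200,100,240,190,2),(480,380))
o=np.zeros((800,800,3),np.uint8)
o=np.zeros((590,800,3),np.uint8);o[:400,:300]=a;o[:400,310:710]=b
cv2.imwrite('pics/c3.png',o[:410,:720])
E
```

```text
[0.42444911 0.2816431  0.14104684] [[284.2863694  137.65619367]
 [284.0255223  132.71339232]] [[321.19906008 230.94971308]]
(array([0.43511219, 0.30271001, 0.15291212]), [0.014386203672539387, 0.014386203672539299])
```

View pics/c3.png

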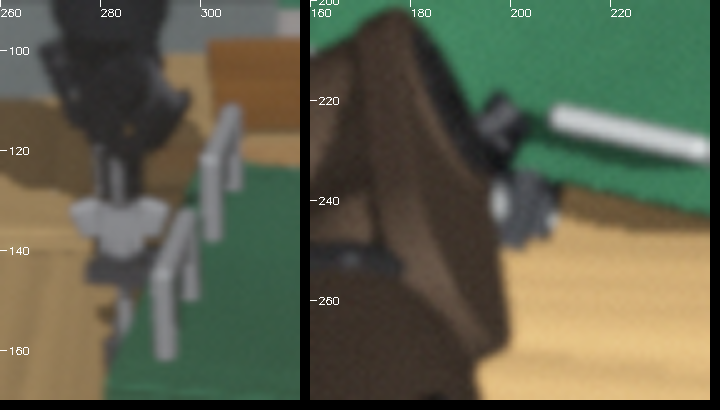

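The nut's wings look unturned at side (272–292,132). I need one clear close view to judge the grip.

```bash
python3 - <<'E'
from h import *
w=load('w3');cv2.imwrite('pics/d3.png',crop(w,230,140,180,130,4))
E
```

```text
(no output)
```

View pics/d3.png

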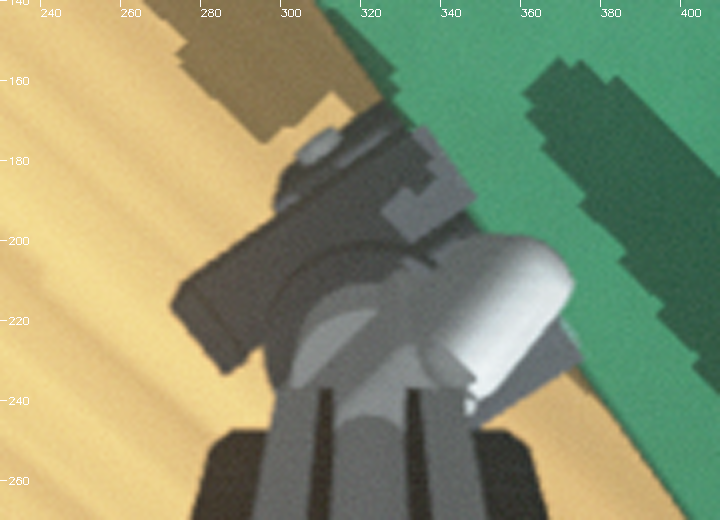

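```bash
python3 - <<'E'
from h import *
p,R=pose();w=load('w3');s=load('s3')
for h in [0,.01,.02,.03,.04]: print(h,proj(w,p+[0,0,h]),proj(s,p+[0,0,h]))
w1=load('w1');w2=load('w2')
print(tri([(w1,323.5,183),(w2,321,212)]))
for a,b in [((323.5,183),(321,207)),((323.5,183),(321,216))]: print(tri([(w1,*a),(w2,*b)]))
E
```

```text
0 [[321.18901749 230.94426094]] [[284.28670864 137.65233097]]
0.01 [[321.12493364 237.58977251]] [[284.149871   135.06003755]]
0.02 [[321.05362187 244.9877215 ]] [[284.01203596 132.44730743]]
0.03 [[320.97380489 253.27165509]] [[283.87319351 129.81391325]]
0.04 [[320.88389132 262.6081307 ]] [[283.73333351 127.15962453]]
(array([0.42516257, 0.28062217, 0.18707233]), [0.0014616970531440194, 0.0014616970531441623])
(array([0.42586078, 0.27982426, 0.1800802 ]), [0.002453202064330024, 0.0024532020643300914])
(array([0.42465627, 0.28124252, 0.19252117]), [0.0007100984099974591, 0.0007100984099974558])
```

```bash
python3 - <<'E'
from h import *
p,R=pose();w=load('w3');M=R.as_matrix()
for dx in [.011,-.011]:
  for h in [0,.01,.02,.03,.04]: print(dx,h,proj(w,[p+[0,0,h]+M[:,0]*dx+M[:,1]*y for y in (-.018,-.005,.005,.018)]).round(0).tolist())
c=[.4245,.281]
for z in (.13,.17,.2): print(z,proj(w,[*c,z]))
E
```

```text
0.011 0 [[290.0, 213.0], [312.0, 213.0], [330.0, 213.0], [353.0, 213.0]]
0.011 0.01 [[288.0, 219.0], [312.0, 219.0], [330.0, 219.0], [354.0, 219.0]]
0.011 0.02 [[286.0, 225.0], [311.0, 225.0], [331.0, 225.0], [356.0, 225.0]]
0.011 0.03 [[284.0, 232.0], [311.0, 232.0], [331.0, 232.0], [358.0, 232.0]]
0.011 0.04 [[281.0, 241.0], [310.0, 241.0], [332.0, 241.0], [361.0, 241.0]]
-0.011 0 [[291.0, 248.0], [313.0, 248.0], [330.0, 248.0], [352.0, 248.0]]
-0.011 0.01 [[289.0, 256.0], [312.0, 256.0], [330.0, 256.0], [353.0, 256.0]]
-0.011 0.02 [[287.0, 264.0], [312.0, 264.0], [330.0, 264.0], [355.0, 264.0]]
-0.011 0.03 [[285.0, 273.0], [311.0, 273.0], [331.0, 273.0], [357.0, 273.0]]
-0.011 0.04 [[283.0, 284.0], [310.0, 284.0], [331.0, 284.0], [359.0, 284.0]]
0.13 [[322.07775695 224.97627057]]
0.17 [[322.00530648 253.11330867]]
0.2 [[321.92324235 284.87139814]]
```

```bash
python3 - <<'E'
from h import *
w=load('w2');T=np.array(w['T']);print('cam z',T[2,3], T[:3,3])
p=np.array([.4247,.2811,.2187])
for dx in (.011,-.011):
  for h in [0,.013,.03,.045,.06]: print(dx,h,proj(w,[p+[dx,y,h] for y in (-.0565,-.0425,.0425,.0565)]).round(0).tolist())
E
```

```text
cam z 0.39414610387325316 [0.49383253 0.27899718 0.3941461 ]
0.011 0 [[420.0, 210.0], [396.0, 211.0], [248.0, 216.0], [224.0, 216.0]]
0.011 0.013 [[427.0, 217.0], [401.0, 218.0], [242.0, 223.0], [217.0, 224.0]]
0.011 0.03 [[438.0, 229.0], [409.0, 230.0], [234.0, 235.0], [206.0, 236.0]]
0.011 0.045 [[449.0, 241.0], [418.0, 242.0], [225.0, 248.0], [195.0, 249.0]]
0.011 0.06 [[463.0, 256.0], [429.0, 257.0], [215.0, 264.0], [181.0, 265.0]]
-0.011 0 [[418.0, 245.0], [395.0, 246.0], [251.0, 251.0], [228.0, 251.0]]
-0.011 0.013 [[425.0, 255.0], [400.0, 256.0], [247.0, 261.0], [222.0, 261.0]]
-0.011 0.03 [[435.0, 269.0], [407.0, 270.0], [239.0, 276.0], [212.0, 276.0]]
-0.011 0.045 [[446.0, 285.0], [416.0, 286.0], [231.0, 292.0], [202.0, 293.0]]
-0.011 0.06 [[458.0, 303.0], [425.0, 305.0], [222.0, 311.0], [189.0, 312.0]]
```

Both cameras agree that the real fingertips sit about 32 mm behind the reported TCP, so I pinched only the rod above the nut. I'll open, turn back, go 30 mm lower and pinch again.

```bash
python3 -m pendant '[[0,0,0,0,0,0],[0,0,0,0,0,0],[0,0,0,0,0,0.1],[0,0,0,0,0,0.1],[0,0,0,0,0,0.1],[0,0,0,0,0,0.1],[0,0,0,0,0,0.1],[0,0,0,0,0,0.1],[0,0,0,0,0,0.1],[0,0,0,0,0,0.1]]' 1
python3 -m pendant '[[0,0,0,0,0,0],[0,0,5,0,0,0],[0,0,5,0,0,0],[0,0,5,0,0,0],[0,0,5,0,0,0],[0,0,5,0,0,0],[0,0,5,0,0,0],[0,0,0,0,0,0],[0,0,0,0,0,0],[0,0,0,0,0,0]]' 
python3 -m pendant '[[0,0,0,0,0,0],[0,0,0,0,0,0],[0,0,0,0,0,0],[0,0,0,0,0,0],[0,0,0,0,0,0],[0,0,0,0,0,0],[0,0,0,0,0,0],[0,0,0,0,0,0],[0,0,0,0,0,0],[0,0,0,0,0,0]]' -1 40
```

```text
time: 7.17
ee_pos: [0.4249, 0.2809, 0.1422]
orientation: [-0.0, 1.0, -0.023, 0.0]
wrist_force: [0.6, -0.7, 0.3]
width: 0.0852
gripper_force: 0.0
time: 8.0
ee_pos: [0.4249, 0.2811, 0.1121]
orientation: [-0.0, 1.0, -0.02, 0.0]
wrist_force: [-0.4, 0.0, 1.5]
width: 0.0855
gripper_force: 0.0
time: 8.83
ee_pos: [0.4249, 0.2811, 0.1121]
orientation: [-0.0, 1.0, -0.02, 0.0]
wrist_force: [0.8, -0.0, 3.0]
width: 0.0118
gripper_force: 43.0
```

Width 11.8 mm, so this is the nut. I'll turn it about 3.36 rad anticlockwise, following the climb.

```bash
python3 -m pendant '[[0,0,-0.24,0,0,-0.12],[0,0,-0.24,0,0,-0.12],[0,0,-0.24,0,0,-0.12],[0,0,-0.24,0,0,-0.12],[0,0,-0.24,0,0,-0.12],[0,0,-0.24,0,0,-0.12],[0,0,-0.24,0,0,-0.12],[0,0,-0.24,0,0,-0.12],[0,0,-0.24,0,0,-0.12],[0,0,-0.24,0,0,-0.12]]'
python3 -m pendant '[[0,0,-0.24,0,0,-0.12],[0,0,-0.24,0,0,-0.12],[0,0,-0.24,0,0,-0.12],[0,0,-0.24,0,0,-0.12],[0,0,-0.24,0,0,-0.12],[0,0,-0.24,0,0,-0.12],[0,0,-0.24,0,0,-0.12],[0,0,-0.24,0,0,-0.12],[0,0,-0.24,0,0,-0.12],[0,0,-0.24,0,0,-0.12]]'
python3 -m pendant '[[0,0,-0.24,0,0,-0.12],[0,0,-0.24,0,0,-0.12],[0,0,-0.24,0,0,-0.12],[0,0,-0.24,0,0,-0.12],[0,0,-0.24,0,0,-0.12],[0,0,-0.24,0,0,-0.12],[0,0,-0.24,0,0,-0.12],[0,0,-0.24,0,0,-0.12],[0,0,0,0,0,0],[0,0,0,0,0,0]]'
python3 - <<'E'
from h import *
p,R=pose();print(p,R.as_matrix()[:,0],read_state()['ft_torque'])
w=snap('wrist','w4');s=snap('side','s4');s0=load('s0')
o=np.zeros((400,800,3),np.uint8);o[:390,:480]=cv2.resize(crop(w,230,140,160,130,3),(480,390));o[:400,490:790]=crop(s,265,105,60,80,5)
cv2.imwrite('pics/e4.png',o)
E
```

```text
time: 9.67
ee_pos: [0.4245, 0.2817, 0.1145]
orientation: [-0.001, 0.835, 0.55, 0.0]
wrist_force: [-4.2, 6.8, 3.1]
width: 0.0121
gripper_force: 43.1
time: 10.5
ee_pos: [0.4236, 0.2816, 0.1168]
orientation: [-0.001, 0.378, 0.926, -0.0]
wrist_force: [-9.0, 5.5, 5.4]
width: 0.0122
gripper_force: 43.5
time: 11.33
ee_pos: [0.4233, 0.2809, 0.1187]
orientation: [-0.001, -0.089, 0.996, -0.0]
wrist_force: [-7.1, 0.9, 6.5]
width: 0.012
gripper_force: 43.6
[0.42328045 0.28089147 0.11870255] [-0.98399289 -0.17818541  0.00281829] [0.21151824 1.30459784 0.04351307]
```

View pics/e4.png

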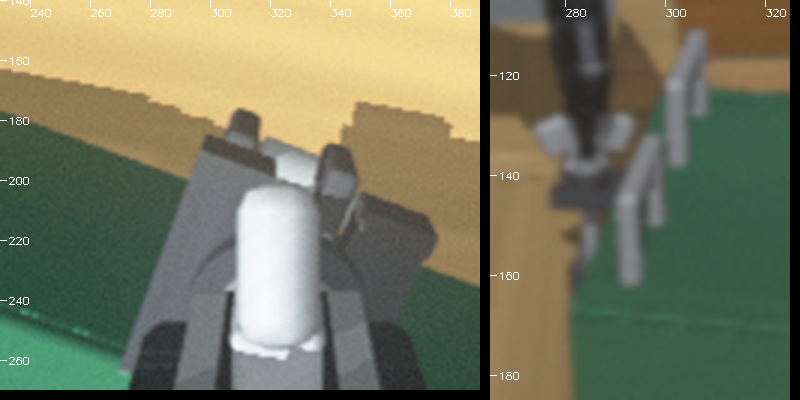

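The nut is held by its wing and has turned 3.36 rad with the gripper. Next I'll carry the bolt out about its hinge by 0.4 rad with the tool tilting along, then let go so it falls.

```bash
python3 -m pendant '[[6,2.3,0,0.036,-0.093,0],[6,2.3,0,0.036,-0.093,0],[6,2.3,0,0.036,-0.093,0],[6,2.3,0,0.036,-0.093,0],[6,2.3,0,0.036,-0.093,0],[0,0,0,0,0,0],[0,0,0,0,0,0],[0,0,0,0,0,0],[0,0,0,0,0,0],[0,0,0,0,0,0]]'
python3 -m pendant '[[0,0,0,0,0,0],[0,0,0,0,0,0],[0,0,0,0,0,0],[0,0,0,0,0,0],[0,0,0,0,0,0],[0,0,-5,0,0,0],[0,0,-15,0,0,0],[0,0,-25,0,0,0],[0,0,-30,0,0,0],[0,0,-30,0,0,0]]' 1
python3 - <<'E'
from h import *
print(read_state()['q'])
s=snap('side','s5');t=snap('top','t5');s0=load('s0')
hin=np.array([.4245,.281,.055]); ux=np.array([-.981,.19,0])
for th in (0,.5,1.3,1.7):
    P=[hin+l*(np.sin(th)*ux+np.cos(th)*np.array([0,0,1])) for l in (.08,.105,.145)]
    print(th,proj(s,P).round(0).tolist(),proj(t,P).round(0).tolist())
o=np.zeros((420,800,3),np.uint8);o[:400,:400]=crop(s,245,100,80,80,5);o[:400,405:805][:, :395]=crop(t,160,200,79,80,5)
cv2.imwrite('pics/f5.png',o)
E
```

```text
time: 12.27
ee_pos: [0.4022, 0.2844, 0.1149]
orientation: [0.188, -0.085, 0.977, -0.059]
wrist_force: [-3.2, 12.8, 3.7]
width: 0.0121
gripper_force: 47.6
time: 13.1
ee_pos: [0.3612, 0.2909, 0.2121]
orientation: [0.185, -0.085, 0.977, -0.062]
wrist_force: [0.4, 1.1, -0.4]
width: 0.0858
gripper_force: 0.0
[ 0.73137827  0.19065341  2.0708054  -0.5023503   0.71350976 -0.65614037]
0 [[284.0, 139.0], [284.0, 133.0], [283.0, 122.0]] [[195.0, 241.0], [193.0, 240.0], [189.0, 239.0]]
0.5 [[274.0, 141.0], [270.0, 135.0], [264.0, 125.0]] [[193.0, 254.0], [190.0, 258.0], [185.0, 265.0]]
1.3 [[264.0, 152.0], [257.0, 150.0], [246.0, 146.0]] [[194.0, 267.0], [191.0, 276.0], [187.0, 289.0]]
1.7 [[264.0, 160.0], [257.0, 160.0], [246.0, 160.0]] [[197.0, 268.0], [195.0, 276.0], [192.0, 289.0]]
```

```bash
python3 - <<'E'
from h import *
s=load('s5')['frame'].astype(int);s0=load('s0')['frame'].astype(int)
D=np.abs(s-s0).max(2)
print('side diff rows 118-172 step3, cols 240-300 step3')
for v in range(112,175,4): print(v,' '.join('%3d'%D[v,u] for u in range(236,304,3)))
print('saturation now')
S=s.max(2)-s.min(2)
for v in range(112,175,4): print(v,' '.join('%3d'%S[v,u] for u in range(236,304,3)))
E
```

```text
side diff rows 118-172 step3, cols 240-300 step3
112  57  53  57  54   5   1  35  47  57  58  55  11   1   2   1   0   1   2   2   2   2   1   2
116  59  55  57  57  54  45  53  57  58  58  56  15   1   1   1   0   2   2   2   2   2   2   3
120  56  53  42  48  58  58  55  57  57  58  22   2   2   2   1   1   2   3   1   1   0   1   2
124   1   2   1   1  46  56  57  58  58  57  53   1   0   1   1  10  28   2   1   1   2   2   1
128   1   1   1   1   0  43  59  57  57  59  39   1   1   1   4   6  31   2   3   0   2   1   2
132   1   1   2   0   0   1   8  23  57  57  58  13   2  49  50  44  44  42  56  34   1   1   1
136   1   1   1   3   1   1   2   1  33  64  63   4   2  14  38  48  44  42  37  15   2   2   2
140   2   1   2   2   1   1   2   1   2  50  49  18   1   4   3  32  58  30   5   1   1   1   2
144   2   1   2   2   0   2   1   1   4   2  30  44   8   2   2   2   4   3   2   1   1   1   1
148   1   3   1   1   1   1   1   1   1   2   1   2   2   2   2   1  40  42   3   1   2   1   1
152   2   2   1   1   1  29  67  36   1   2   3   1   2   2   6  50  47  15   1   2   1   2
[... 1335 characters left out ...]
   2   1   4   5   1   5  35
148  43  45  43  60  60  61  60  58  62  60  58  62  61  60  57  56  51  44   7   3   3   6  33
152  50  56  59  60  62  29   1  25  61  59  58  62  59  59  59  58  51  23  13   4  25  33  33
156  61  61  61  60  61  22   4   2  20  30  57  62  59  58  59  49   6  32  16   2  27  33  34
160  60  61  61  38   1   2   4   4   3   3   2   1   1   2   2   1  28  34  20   4  29  34  34
164  62  62  61  63  56  31   3   2  11  23  45  47  45  44  45  18  35  35  36  35  35  35  35
168  61  60  60  62  61  58   3   8  41  55  63  60  58  59  58  24  31  32  36  37  39  41  39
172  61  61  62  61  61  58  61  61  59  61  63  61  59  59  59  24  34  33  34  35  34  35  35
```

The numbers show the bolt lying level in the side view at row 160, with the nut at (257,160), so it is all the way down. I'll right the tool and turn it for the -y handle.

```bash
python3 -m pendant '[[0,0,-10,-0.036,0.093,0],[0,0,-10,-0.036,0.093,0],[0,0,-10,-0.036,0.093,0],[0,0,-10,-0.036,0.093,0],[0,0,-10,-0.036,0.093,0],[0,0,0,0,0,0.121],[0,0,0,0,0,0.121],[0,0,0,0,0,0.121],[0,0,0,0,0,0.121],[0,0,0,0,0,0.121]]' 0
python3 -m pendant '[[0,0,0,0,0,0.121],[0,0,0,0,0,0.121],[0,0,0,0,0,0.121],[0,0,0,0,0,0.121],[0,0,0,0,0,0.121],[0,0,0,0,0,0.121],[0,0,0,0,0,0.121],[0,0,0,0,0,0.121],[0,0,0,0,0,0.121],[0,0,0,0,0,0.121]]' 0
python3 - <<'E'
from h import *
p,R=pose();print(p,R.as_matrix().round(3).tolist());go(np.array([.4635,.197,.235]),np.radians(79))
E
```

```text
time: 14.03
ee_pos: [0.3529, 0.2933, 0.2591]
orientation: [-0.052, 0.219, 0.974, -0.009]
wrist_force: [-1.0, 0.1, 0.0]
width: 0.0427
gripper_force: 0.0
time: 14.87
ee_pos: [0.3529, 0.2934, 0.2591]
orientation: [-0.038, 0.734, 0.677, -0.037]
wrist_force: [0.3, -0.8, -0.0]
width: 0.0426
gripper_force: 0.0
[0.35285938 0.29335543 0.25907796] [[0.081, 0.991, -0.106], [0.997, -0.081, 0.006], [-0.003, -0.106, -0.994]]
turn(tool) rad [-0.106  0.008  0.11 ]  shift after the turn mm [-73.5 127.   24.1]
shift(tool) now mm [-87.  120.   11.7]
```

```bash
python3 -m pendant '[[0,0,0,-0.106,0.008,0.11],[0,0,0,0,0,0],[-14.7,25.4,4.8,0,0,0],[-14.7,25.4,4.8,0,0,0],[-14.7,25.4,4.8,0,0,0],[-14.7,25.4,4.8,0,0,0],[-14.7,25.4,4.8,0,0,0],[0,0,0,0,0,0],[0,0,0,0,0,0],[0,0,0,0,0,0]]' 0
python3 - <<'E'
from h import *
p,R=pose();print(p,R.as_matrix().round(3).tolist());
w=snap('wrist','w6');im=w['frame'].astype(int)
c=np.array([.4635,.197,.188]);yv=np.array([.19,.981,0])
print(proj(w,[c-yv*.0375,c,c+yv*.0375]))
m=((im.max(2)-im.min(2)<25)&(im.mean(2)>110)).astype(np.uint8)
n,l,st,ce=cv2.connectedComponentsWithStats(m)
for i in range(1,n):
    if st[i,4]>150: print(st[i],ce[i].round(1),atz(w,*ce[i],.188).round(4))
go(np.array([.4635,.197,.134]),np.radians(79))
E
```

```text
time: 15.7
ee_pos: [0.4653, 0.2003, 0.2331]
orientation: [-0.008, 0.763, 0.647, -0.007]
wrist_force: [0.6, -0.3, 1.1]
width: 0.043
gripper_force: 0.0
[0.46528456 0.20026788 0.23305148] [[0.163, 0.986, -0.02], [0.987, -0.163, 0.003], [-0.0, -0.02, -1.0]]
[[319.23762572 259.4667636 ]
 [320.56106853 212.05270436]
 [322.01208721 160.18431609]]
[317   0  19  63 862] [326.1  29.1] [0.4867 0.3156 0.188 ]
[151  88  46  28 807] [174.2 100.9] [0.379  0.2898 0.188 ]
[202  96  83  17 846] [247.1 103.6] [0.4276 0.2793 0.188 ]
[ 312  154   22  117 2101] [322.2 210.9] [0.4648 0.1977 0.188 ]
[498 277  56  35 962] [522.  291.8] [0.6096 0.1066 0.188 ]
turn(tool) rad [-0.02   0.001  0.029]  shift after the turn mm [-3.9 -0.9 99.3]
shift(tool) now mm [-3.8  1.  99.3]
```

Bar found at (0.465,0.198), as predicted. I'll descend and pinch it.

```bash
python3 -m pendant '[[-2,-0.5,0,-0.02,0,0.03],[0,0,20,0,0,0],[0,0,20,0,0,0],[0,0,20,0,0,0],[0,0,20,0,0,0],[0,0,10,0,0,0],[0,0,8,0,0,0],[0,0,0,0,0,0],[0,0,0,0,0,0],[0,0,0,0,0,0]]' 0
python3 -m pendant '[[0,0,0,0,0,0],[0,0,0,0,0,0],[0,0,0,0,0,0],[0,0,0,0,0,0],[0,0,0,0,0,0],[0,0,0,0,0,0],[0,0,0,0,0,0],[0,0,0,0,0,0],[0,0,0,0,0,0],[0,0,0,0,0,0]]' -1 30
python3 - <<'E'
from h import *
p,R=pose();print(p,R.as_matrix().round(3).tolist())
# arc increments in tool frame: bar circle about hinge
ux=np.array([.981,-.19,0]);r=np.hypot(.118,.060);a0=np.arctan2(.060,-.118)
prev=None
for k in range(0,21):
    th=1.66*k/20; a=a0-th; P=r*(np.cos(a)*ux+np.sin(a)*np.array([0,0,1]))
    if prev is not None: print(k,round(th,2),np.round(R.inv().apply(P-prev)*1000,1))
    prev=P
E
```

```text
time: 16.58
ee_pos: [0.4653, 0.1986, 0.1363]
orientation: [0.001, 0.772, 0.635, 0.001]
wrist_force: [0.2, 0.3, 0.2]
width: 0.043
gripper_force: 0.0
time: 17.42
ee_pos: [0.4644, 0.1986, 0.136]
orientation: [0.0, 0.773, 0.635, 0.0]
wrist_force: [-5.8, 1.4, 6.7]
width: 0.0131
gripper_force: 29.3
[0.46437372 0.19856435 0.13601824] [[0.194, 0.981, 0.001], [0.981, -0.194, -0.001], [-0.0, 0.001, -1.0]]
1 0.08 [ 0.   5.4 -9.6]
2 0.17 [ 0.   6.2 -9.1]
3 0.25 [ 0.   6.9 -8.5]
4 0.33 [ 0.   7.6 -7.9]
5 0.41 [ 0.   8.2 -7.3]
6 0.5 [ 0.   8.8 -6.6]
7 0.58 [ 0.   9.3 -5.8]
8 0.66 [ 0.   9.8 -5. ]
9 0.75 [ 0.  10.1 -4.2]
10 0.83 [ 0.  10.4 -3.4]
11 0.91 [ 0.  10.7 -2.5]
12 1.0 [ 0.  10.9 -1.6]
13 1.08 [ 0.  11.  -0.7]
14 1.16 [ 0.  11.   0.2]
15 1.24 [ 0.  10.9  1.1]
16 1.33 [ 0.  10.8  2. ]
17 1.41 [ 0.  10.6  2.9]
18 1.49 [ 0.  10.3  3.8]
19 1.58 [0.  9.9 4.6]
20 1.66 [0.  9.5 5.4]
```

Holding the bar (13.1 mm). Lifting along the arc.

```bash
python3 -m pendant '[[0,5.4,-9.6,0,0,0],[0,6.2,-9.1,0,0,0],[0,6.9,-8.5,0,0,0],[0,7.6,-7.9,0,0,0],[0,8.2,-7.3,0,0,0],[0,8.8,-6.6,0,0,0],[0,9.3,-5.8,0,0,0],[0,9.8,-5,0,0,0],[0,10.1,-4.2,0,0,0],[0,0,0,0,0,0]]' -1 40
```

```text
time: 18.25
ee_pos: [0.5368, 0.1847, 0.2016]
orientation: [0.001, 0.773, 0.635, 0.001]
wrist_force: [-7.4, 3.2, 16.7]
width: 0.0124
gripper_force: 41.6
```

```bash
python3 -m pendant '[[0,10.4,-4.4,0,0,0],[0,10.7,-2.8,0,0,0],[0,10.9,-1.8,0,0,0],[0,11,-0.8,0,0,0],[0,11,0,0,0,0],[0,10.9,1,0,0,0],[0,10.8,2,0,0,0],[0,10.6,2.8,0,0,0],[0,0,0,0,0,0],[0,0,0,0,0,0]]' -1 40
```

```text
time: 19.08
ee_pos: [0.621, 0.1683, 0.2034]
orientation: [0.0, 0.773, 0.635, 0.001]
wrist_force: [0.2, 6.3, -0.1]
width: 0.0122
gripper_force: 41.1
```

```bash
python3 -m pendant '[[0,10.3,3.8,0,0,0],[0,9.9,4.6,0,0,0],[0,9.5,5.3,0,0,0],[0,1,1,0,0,0],[0,0,0,0,0,0],[0,0,0,0,0,0],[0,0,0,0,0,0],[0,0,0,0,0,0],[0,0,0,0,0,0],[0,0,0,0,0,0]]' -1 40
```

```text
time: 19.92
ee_pos: [0.652, 0.1622, 0.1897]
orientation: [0.001, 0.773, 0.635, 0.002]
wrist_force: [2.6, 5.8, 4.7]
width: 0.0123
gripper_force: 40.0
```

```bash
python3 -m pendant '[[0,0,0,0,0,0],[0,0,0,0,0,0],[0,0,0,0,0,0],[0,0,0,0,0,0],[0,0,-5,0,0,0],[0,0,-15,0,0,0],[0,0,-30,0,0,0],[0,0,-40,0,0,0],[0,0,-40,0,0,0],[0,0,-30,0,0,0]]' -0.2
python3 - <<'E'
from h import *
s=snap('side','s7');t=snap('top','t7')
hin=np.array([.593,.245,.125]);ux=np.array([.981,-.19,0]);yv=np.array([.19,.981,0])
for th in (1.5,1.6,1.7):
    L=-np.cos(th)*ux+np.sin(th)*np.array([0,0,1]);N=np.sin(th)*ux+np.cos(th)*np.array([0,0,1])
    P=[hin+.15*L-.155*yv,hin+.15*L+.155*yv,hin+.118*L+.06*N-.0775*yv]
    print(th,proj(s,P).round(1).tolist(),proj(t,P).round(1).tolist())
a=t['frame'];o=np.zeros((600,800,3),np.uint8);o[:480,:800]=crop(t,110,150,200,120,4)
o[490:,:]=0;cv2.imwrite('pics/g7.png',o[:480])
np.save
go(np.array([.464,.019,.25]),None)
print(read_state()['ee_pos'],read_state()['q'])
E
```

```text
time: 20.75
ee_pos: [0.6504, 0.1617, 0.3529]
orientation: [0.002, 0.773, 0.635, 0.001]
wrist_force: [0.1, 1.8, 0.8]
width: 0.0343
gripper_force: 0.0
1.5 [[324.2, 128.5], [338.3, 86.5], [348.2, 126.4]] [[257.7, 188.5], [141.6, 162.7], [235.9, 161.2]]
1.6 [[329.4, 128.9], [342.6, 86.7], [352.0, 128.4]] [[259.1, 182.8], [143.2, 157.1], [237.4, 157.4]]
1.7 [[334.5, 129.7], [346.9, 87.4], [355.6, 130.7]] [[260.6, 177.3], [144.9, 151.7], [238.9, 154.0]]
shift(tool) now mm [-176.8 -157.3  103.3]
[0.65142459 0.16194617 0.35538302] [ 1.45851296e-01  4.58185250e-01  1.20296445e+00 -1.21588993e-03
  1.46981750e+00  3.40989705e-01]
```

View pics/g7.png

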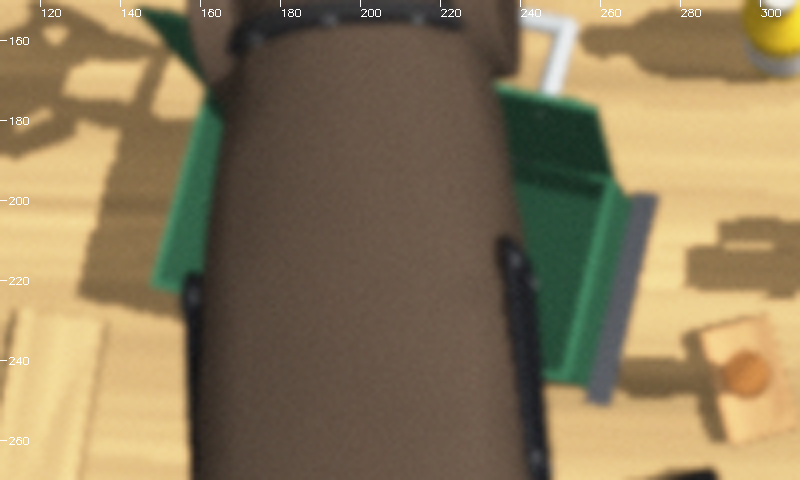

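The lid is up and staying: its corner is at top (256,176), matching about 1.7 rad. The pad has been knocked and its knob is now at (294,243), with the base long axis from about (301,229) to (310,255), yaw about 17°. I'm relocating it.

```bash
python3 - <<'E'
from h import *
s=load('s7');t=load('t7');s0=load('s0')
def seg(d,u0,v0,u1,v1,lab):
    im=d['frame'][v0:v1,u0:u1];h=cv2.cvtColor(im,cv2.COLOR_RGB2HSV)
    m=((h[...,1]>140)&(h[...,2]<205)&(h[...,0]<22)).astype(np.uint8)
    n,l,st,ce=cv2.connectedComponentsWithStats(m)
    for i in range(1,n):
        if st[i,4]>15: print(lab,st[i]+[u0,v0,0,0,0],ce[i]+[u0,v0])
print(t['frame'][243,294],t['frame'][250,304],t['frame'][255,320])
seg(t,275,220,320,265,'top');seg(s,270,180,305,235,'side');seg(s0,270,180,305,235,'side0');seg(load('t0'),275,220,320,265,'top0')
p=atz(t,294,243,.104);print(p)
print(proj(s,[p,p-[0,0,.104]]))
c=np.array([p[0],p[1],.235]);go(c,np.radians(107))
E
```

```text
[182 119  62] [224 174 117] [227 191 133]
top [290 238  12  11  76] [295.03947368 243.23684211]
side [278 195  10  26 211] [282.76777251 206.27488152]
side0 [291 191  10  27 205] [296.19512195 203.25853659]
top0 [286 224  12  12 116] [291.53448276 229.40517241]
[0.42807652 0.00543363 0.104     ]
[[282.39516006 194.99276215]
 [284.0694354  222.00209718]]
turn(tool) rad [ 0.011  0.    -0.492]  shift after the turn mm [ -84.4 -259.3  120.4]
shift(tool) now mm [-197.1 -190.   117.9]
```

```bash
python3 -m pendant '[[0,0,0,0,0,-0.123],[0,0,0,0,0,-0.123],[0,0,0,0,0,-0.123],[0,0,0,0,0,-0.123],[-14,-43.2,0,0,0,0],[-14,-41.5,0,0,0,0],[-14,-41.5,0,0,0,0],[-14,-41.5,0,0,0,0],[-14,-41.5,0,0,0,0],[-14,-41.5,0,0,0,0]]' 0.6 2>&1 | tail -3
python3 -m pendant '[[0,0,0,0,0,-0.123],[0,0,0,0,0,-0.123],[0,0,0,0,0,-0.123],[0,0,0,0,0,-0.123],[-14,-41.5,0,0,0,0],[-14,-41.5,0,0,0,0],[-14,-41.5,0,0,0,0],[-14,-41.5,0,0,0,0],[-14,-41.5,0,0,0,0],[-14,-41.5,0,0,0,0]]' 0.6
python3 -m pendant '[[0,0,20,0,0,0],[0,0,20,0,0,0],[0,0,20,0,0,0],[0,0,20,0,0,0],[0,0,20,0,0,0],[0,0,10,0,0,0],[0,0,0,0,0,0],[0,0,0,0,0,0],[0,0,0,0,0,0],[0,0,0,0,0,0]]'
python3 - <<'E'
from h import *
p,R=pose();print(R.as_matrix().round(3).tolist())
w=snap('wrist','w8');cv2.imwrite('pics/w8.png',w['frame'][:,:,::-1])
print(proj(w,[.428,.0045,.104]))
im=cv2.cvtColor(w['frame'],cv2.COLOR_RGB2HSV)
m=((im[...,1]>140)&(im[...,2]<205)&(im[...,0]<22)).astype(np.uint8)
n,l,st,ce=cv2.connectedComponentsWithStats(m)
for i in range(1,n):
    if st[i,4]>300: print(st[i],ce[i].round(1),atz(w,*ce[i],.104).round(4))
go(np.array([.428,.0045,.035]),np.radians(107))
E
```

```text
out of range: row 5 has -43.2, outside -41.7 to 41.7
time: 21.68
ee_pos: [0.4451, 0.0154, 0.3483]
orientation: [0.001, 0.595, 0.804, -0.0]
wrist_force: [1.3, -0.8, 0.6]
width: 0.0682
gripper_force: 0.0
time: 22.52
ee_pos: [0.4477, 0.016, 0.2396]
orientation: [0.001, 0.595, 0.804, 0.0]
wrist_force: [-0.4, -0.6, -0.1]
width: 0.068
gripper_force: 0.0
[[-0.293, 0.956, 0.003], [0.956, 0.293, -0.001], [-0.002, 0.002, -1.0]]
[[298.48144107 184.77595575]]
[283 164  33  39 620] [301.3 183.8] [0.4304 0.0062 0.104 ]
[ 339  242   58   99 1605] [376.  281.1] [ 0.5378 -0.0742  0.104 ]
turn(tool) rad [0.002 0.002 0.   ]  shift after the turn mm [ -5.3 -22.2 204.6]
shift(tool) now mm [ -4.9 -22.6 204.5]
```

View pics/w8.png

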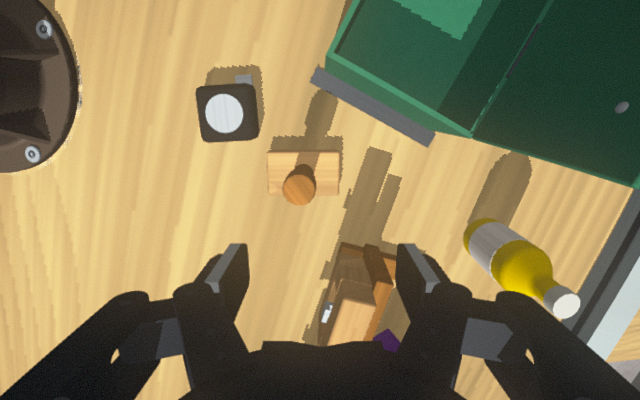

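Wrist view: the knob's top is at (299,188) and the base's long edges lie along tool y, so yaw 17° is confirmed. The glue and the open case are clear of the path. I'll descend on the knob.

```bash
python3 -m pendant '[[-3.3,-11.1,0,0,0,0],[-3.3,-11.1,0,0,0,0],[0,0,30,0,0,0],[0,0,30,0,0,0],[0,0,30,0,0,0],[0,0,30,0,0,0],[0,0,30,0,0,0],[0,0,25,0,0,0],[0,0,17,0,0,0],[0,0,12,0,0,0]]' 0.6
python3 -m pendant '[[0,0,0,0,0,0],[0,0,0,0,0,0],[0,0,0,0,0,0],[0,0,0,0,0,0],[0,0,0,0,0,0],[0,0,0,0,0,0],[0,0,0,0,0,0],[0,0,0,0,0,0],[0,0,0,0,0,0],[0,0,0,0,0,0]]' -1 50
python3 -m pendant '[[0,0,-20,0,0,0],[0,0,-30,0,0,0],[0,0,-30,0,0,0],[0,0,-30,0,0,0],[0,0,-30,0,0,0],[0,0,-20,0,0,0],[0,0,-20,0,0,0],[0,0,-10,0,0,0],[0,0,0,0,0,0],[0,0,0,0,0,0]]' -1 60
python3 - <<'E'
from h import *
ux=np.array([.981,-.19,0]);yv=np.array([.19,.981,0])
cin=np.array([.593,.2457,0])-.075*ux; print(cin)
go(cin+[0,0,.225],np.radians(79))
E
```

```text
time: 23.4
ee_pos: [0.4271, 0.0026, 0.0336]
orientation: [0.0, 0.595, 0.804, -0.0]
wrist_force: [1.0, 0.1, 0.1]
width: 0.0683
gripper_force: 0.0
time: 24.23
ee_pos: [0.4286, 0.0029, 0.0357]
orientation: [0.001, 0.595, 0.804, 0.0]
wrist_force: [-3.7, -3.0, 8.7]
width: 0.0335
gripper_force: 50.6
time: 25.07
ee_pos: [0.428, 0.0033, 0.225]
orientation: [0.001, 0.595, 0.804, 0.0]
wrist_force: [0.1, -0.5, -2.2]
width: 0.0328
gripper_force: 60.2
[0.519425 0.25995  0.      ]
turn(tool) rad [0.003 0.001 0.489]  shift after the turn mm [269.4  40.8   0. ]
shift(tool) now mm [218.7 162.6   0. ]
```

Pad held. I'll carry it over the middle of the case, aligned with it.

```bash
python3 -m pendant '[[0,0,0,0,0,0.122],[0,0,0,0,0,0.122],[0,0,0,0,0,0.122],[0,0,0,0,0,0.122],[25,4,0,0,0,0],[25,4,0,0,0,0],[30,4,0,0,0,0],[35,4,0,0,0,0],[35,4,0,0,0,0],[35,4,0,0,0,0]]' -1 60
python3 -m pendant '[[30,3,0,0,0,0],[30,3,0,0,0,0],[24,1.3,0,0,0,0],[0,0,0,0,0,0],[0,0,25,0,0,0],[0,0,25,0,0,0],[0,0,25,0,0,0],[0,0,0,0,0,0],[0,0,0,0,0,0],[0,0,0,0,0,0]]' -1 60
python3 - <<'E'
from h import *
p,R=pose();go(np.array([.51,.262,.042]),np.radians(79));w=snap('wrist','w9')
for c in [(-1,-1),(-1,1),(1,1),(1,-1)]:
    P=np.array([.519,.261,.122])+c[0]*.07*np.array([.981,-.19,0])+c[1]*.15*np.array([.19,.981,0]);print(c,proj(w,P).round())
E
```

```text
time: 25.9
ee_pos: [0.4865, 0.1818, 0.2234]
orientation: [0.0, 0.771, 0.636, -0.001]
wrist_force: [1.3, -0.1, -2.0]
width: 0.0326
gripper_force: 60.2
time: 26.73
ee_pos: [0.5104, 0.2612, 0.1504]
orientation: [0.001, 0.771, 0.636, 0.0]
wrist_force: [0.1, -0.0, -2.0]
width: 0.0325
gripper_force: 60.2
turn(tool) rad [0.002 0.    0.001]  shift after the turn mm [  0.7  -0.5 108.4]
shift(tool) now mm [  0.7  -0.8 108.4]
(-1, -1) [[245. 388.]]
(-1, 1) [[212. -40.]]
(1, 1) [[458. -38.]]
(1, -1) [[417. 387.]]
```

```bash
python3 -m pendant '[[0,0,20,0,0,0],[0,0,20,0,0,0],[0,0,20,0,0,0],[0,0,15,0,0,0],[0,0,15,0,0,0],[0,0,10,0,0,0],[0,0,5,0,0,0],[0,0,3,0,0,0],[0,0,0,0,0,0],[0,0,0,0,0,0]]' -1 60
python3 -m pendant '[[0,0,0,0,0,0],[0,0,0,0,0,0],[0,0,0,0,0,0],[0,0,0,0,0,0],[0,0,0,0,0,0],[0,0,-20,0,0,0],[0,0,-30,0,0,0],[0,0,-40,0,0,0],[0,0,-40,0,0,0],[0,0,-40,0,0,0]]' 0.3
python3 - <<'E'
from h import *
p,R=pose();print(p)
print('hover A',);go(np.array([.515,-.121,.25]),np.radians(91.5))
E
```

```text
time: 27.62
ee_pos: [0.5106, 0.2613, 0.0424]
orientation: [0.001, 0.771, 0.636, 0.001]
wrist_force: [-0.6, 0.2, -1.3]
width: 0.0327
gripper_force: 60.4
time: 28.45
ee_pos: [0.5095, 0.2612, 0.2136]
orientation: [0.001, 0.771, 0.636, 0.0]
wrist_force: [0.9, -0.1, -0.5]
width: 0.0554
gripper_force: 0.0
[0.50952888 0.26117731 0.21358854]
hover A
turn(tool) rad [ 0.001  0.001 -0.217]  shift after the turn mm [-382.2   -4.5  -36.4]
shift(tool) now mm [-374.2   78.   -36. ]
```

```bash
python3 -m pendant '[[0,0,-15,0,0,-0.1085],[0,0,-15,0,0,-0.1085],[-38.2,-0.5,-3,0,0,0],[-38.2,-0.5,0,0,0,0],[-38.2,-0.5,0,0,0,0],[-38.2,-0.5,0,0,0,0],[-38.2,-0.5,0,0,0,0],[-38.2,-0.5,0,0,0,0],[-38.2,-0.5,0,0,0,0],[-38.2,-0.5,0,0,0,0]]' 0.6
python3 -m pendant '[[-38.2,-0.5,0,0,0,0],[-38.2,-0.5,0,0,0,0],[0,0,0,0,0,0],[0,0,0,0,0,0],[0,0,0,0,0,0],[0,0,0,0,0,0],[0,0,0,0,0,0],[0,0,0,0,0,0],[0,0,0,0,0,0],[0,0,0,0,0,0]]' 0.6
python3 - <<'E'
from h import *
p,R=pose();print(p,R.as_matrix().round(3).tolist())
w=snap('wrist','w10')
for c in [(-1,-1),(-1,1),(1,1),(1,-1)]:
    P=np.array([.514,-.121,.149])+c[0]*.017*np.array([1,.027,0])+c[1]*.048*np.array([-.027,1,0]);print(c,proj(w,P).round(1))
# edges: gray profiles across the block
g=w['frame'].astype(int)
u,v=proj(w,[.514,-.121,.149])[0]
print(u,v)
for dv in (-20,0,20):
    print([tuple(g[int(v)+dv,x]) for x in range(int(u)-60,int(u)+61,6)])
for du in (-10,10):
    print([tuple(g[y,int(u)+du]) for y in range(max(0,int(v)-84),min(400,int(v)+84),6)])
go(np.array([.5145,-.121,.095]),np.radians(91.5))
cv2.imwrite('pics/w10.png',crop(w,200,60,260,200,3))
E
```

```text
time: 29.28
ee_pos: [0.5134, -0.046, 0.2452]
orientation: [0.001, 0.698, 0.716, 0.0]
wrist_force: [0.9, -0.9, 0.3]
width: 0.0685
gripper_force: 0.0
time: 30.12
ee_pos: [0.5149, -0.1201, 0.2451]
orientation: [0.001, 0.698, 0.717, 0.0]
wrist_force: [-0.2, 0.8, 0.9]
width: 0.0683
gripper_force: 0.0
[ 0.51487966 -0.12008022  0.24509675] [[-0.027, 1.0, 0.001], [1.0, 0.027, -0.001], [-0.001, 0.001, -1.0]]
(-1, -1) [[301.3 241.9]]
(-1, 1) [[299.4 134.6]]
(1, 1) [[340.3 134.6]]
(1, -1) [[338.7 241.9]]
319.9349863022863 190.69862020811752
[(np.int64(192), np.int64(161), np.int64(105)), (np.int64(188), np.int64(156), np.int64(100)), (np.int64(195), np.int64(166), np.int64(108)), (np.int64(200), np.int64(167), np.int64(113)), (np.int64(206), np.int64(170), np.int64(114)), (np.int64(207), np.int64(172), np.int64(113)), (np.int64(215), np.int64(179), np.int64(121)), (np.int64(194), np.int64(162), np.int64(107)), (np.int64(219), np.int64(171), np.int64(113)), (np.int64(215), np.int64(169), np.int64(108)), (np.int64(214), np.int64(166), np.int64(106)), (np.int64(219), np.int64(170), np.int64(111)),
[... 4414 characters left out ...]
4(167), np.int64(108)), (np.int64(219), np.int64(172), np.int64(111)), (np.int64(214), np.int64(165), np.int64(107)), (np.int64(218), np.int64(168), np.int64(106)), (np.int64(215), np.int64(166), np.int64(105)), (np.int64(219), np.int64(170), np.int64(113)), (np.int64(218), np.int64(170), np.int64(111)), (np.int64(220), np.int64(172), np.int64(111)), (np.int64(181), np.int64(146), np.int64(94)), (np.int64(124), np.int64(104), np.int64(68)), (np.int64(126), np.int64(106), np.int64(72)), (np.int64(126), np.int64(106), np.int64(75)), (np.int64(120), np.int64(98), np.int64(66))]
turn(tool) rad [0.001 0.001 0.   ]  shift after the turn mm [ -0.8  -0.4 150.1]
shift(tool) now mm [ -0.6  -0.6 150.1]
```

Block A is where expected: its wrist edges are at columns ~303–341 and rows ~138–244. Gripping above the hook lip.

```bash
python3 -m pendant '[[0,1.2,30,0,0,0],[0,0,30,0,0,0],[0,0,30,0,0,0],[0,0,25,0,0,0],[0,0,20,0,0,0],[0,0,10,0,0,0],[0,0,5,0,0,0],[0,0,0,0,0,0],[0,0,0,0,0,0],[0,0,0,0,0,0]]' 0.6
python3 -m pendant '[[0,0,0,0,0,0],[0,0,0,0,0,0],[0,0,0,0,0,0],[0,0,0,0,0,0],[0,0,0,0,0,0],[0,0,0,0,0,0],[0,0,0,0,0,0],[0,0,0,0,0,0],[0,0,0,0,0,0],[0,0,0,0,0,0]]' -1 60
python3 -m pendant '[[0,0,-6,0,0,0],[0,0,-6,0,0,0],[0,0,-5,0,0,0],[0,0,0,0,0,0],[0,0,0,0,0,0],[0,0,0,0,0,0],[0,0,0,0,0,0],[0,0,0,0,0,0],[0,0,0,0,0,0],[0,0,0,0,0,0]]' -1 60
```

```text
time: 31.0
ee_pos: [0.5168, -0.1209, 0.0961]
orientation: [0.002, 0.698, 0.716, 0.001]
wrist_force: [-0.5, 1.2, 0.2]
width: 0.0684
gripper_force: 0.0
time: 31.83
ee_pos: [0.5164, -0.1208, 0.0958]
orientation: [0.001, 0.698, 0.716, 0.0]
wrist_force: [-1.2, 0.0, 7.3]
width: 0.0329
gripper_force: 59.5
time: 32.67
ee_pos: [0.5161, -0.1207, 0.1119]
orientation: [0.001, 0.698, 0.716, 0.0]
wrist_force: [0.9, -0.2, -2.1]
width: 0.0323
gripper_force: 60.1
```

Free weight 2 N. Pulling clear, then lifting.

```bash
python3 -m pendant '[[0,-12,0,0,0,0],[0,-12,0,0,0,0],[0,-12,0,0,0,0],[0,-12,0,0,0,0],[0,-12,0,0,0,0],[0,0,-20,0,0,0],[0,0,-30,0,0,0],[0,0,-30,0,0,0],[0,0,-25,0,0,0],[0,0,0,0,0,0]]' -1 60
python3 - <<'E'
from h import *
go(np.array([.4868,.1736,.22]),np.radians(79))
E
```

```text
time: 33.5
ee_pos: [0.4577, -0.1228, 0.2213]
orientation: [0.004, 0.698, 0.716, 0.002]
wrist_force: [-0.2, -0.0, -1.4]
width: 0.0329
gripper_force: 60.5
turn(tool) rad [0.008 0.003 0.218]  shift after the turn mm [296.5 -28.    1.3]
shift(tool) now mm [295.6  36.8   0.4]
```

```bash
python3 -m pendant '[[0,0,0,0.004,0,0.109],[0,0,0,0.004,0,0.109],[32,-3.5,0,0,0,0],[38,-3.5,0,0,0,0],[38,-3.5,0,0,0,0],[38,-3.5,0,0,0,0],[38,-3.5,0,0,0,0],[38,-3.5,0,0,0,0],[38,-3.5,0,0,0,0],[36.5,-3.5,0,0,0,0]]' -1 60
python3 -m pendant '[[0,0,0,0,0,0],[0,0,0,0,0,0],[0,0,0,0,0,0],[0,0,15,0,0,0],[0,0,15,0,0,0],[0,0,15,0,0,0],[0,0,0,0,0,0],[0,0,0,0,0,0],[0,0,0,0,0,0],[0,0,0,0,0,0]]' -1 60
python3 - <<'E'
from h import *
p,R=pose();go(np.array([.4868,.1736,.057]),np.radians(79))
w=snap('wrist','w11');s=snap('side','s11');t=snap('top','t11')
o=np.zeros((600,800,3),np.uint8);o[:300,:480]=cv2.resize(w['frame'][:,:,::-1],(480,300));o[:300,490:790]=crop(s,270,80,75,75,4)[:300,:300]
o[305:,:760]=crop(t,120,165,190,73,4)[:295,:760] if False else cv2.resize(crop(t,120,165,190,73,4),(760,295))
cv2.imwrite('pics/h11.png',o)
E
```

```text
time: 34.33
ee_pos: [0.4847, 0.1763, 0.216]
orientation: [-0.002, 0.772, 0.636, -0.003]
wrist_force: [0.6, -0.5, -1.8]
width: 0.0333
gripper_force: 60.4
time: 35.17
ee_pos: [0.4854, 0.1738, 0.1726]
orientation: [-0.002, 0.772, 0.636, -0.002]
wrist_force: [0.2, 0.6, -1.0]
width: 0.0325
gripper_force: 60.3
turn(tool) rad [-0.005  0.001 -0.001]  shift after the turn mm [  0.    1.5 115.6]
shift(tool) now mm [  0.2   2.  115.6]
```

View pics/h11.png

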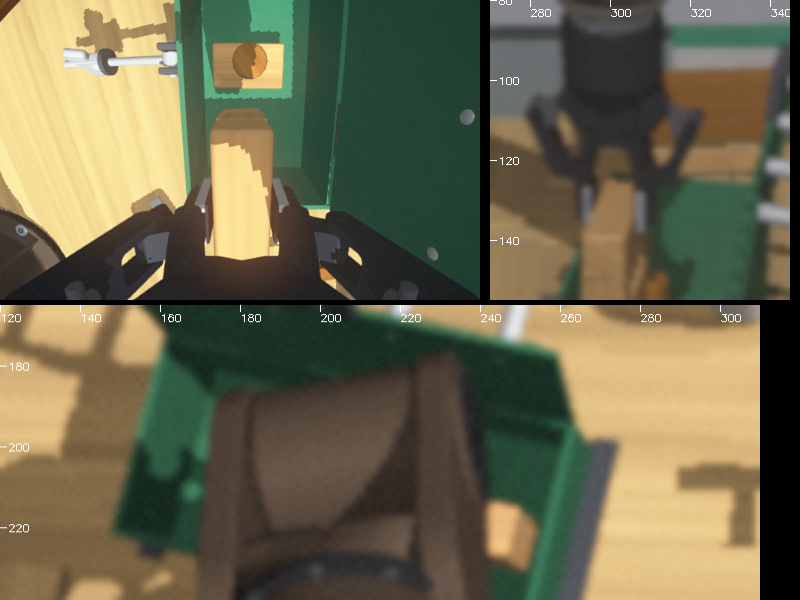

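View: the pad stands upright in the case, aligned. The block hangs straight over the -y end, and the bolt lies out at left. Lowering.

```bash
python3 -m pendant '[[0,1.8,20,0,0,0],[0,0,20,0,0,0],[0,0,20,0,0,0],[0,0,20,0,0,0],[0,0,15,0,0,0],[0,0,10,0,0,0],[0,0,6,0,0,0],[0,0,4,0,0,0],[0,0,0.6,0,0,0],[0,0,0,0,0,0]]' -1 60
python3 -m pendant '[[0,0,0,0,0,0],[0,0,0,0,0,0],[0,0,0,0,0,0],[0,0,0,0,0,0],[0,0,0,0,0,0],[0,0,-20,0,0,0],[0,0,-30,0,0,0],[0,0,-40,0,0,0],[0,0,-40,0,0,0],[0,0,-40,0,0,0]]' 0.4
python3 - <<'E'
from h import *
p,R=pose();print(p)
go(np.array([.5215,-.3295,.245]),np.radians(91.5))
E
```

```text
time: 36.15
ee_pos: [0.4862, 0.1739, 0.0565]
orientation: [-0.002, 0.772, 0.636, -0.002]
wrist_force: [0.6, -1.0, -1.1]
width: 0.033
gripper_force: 60.6
time: 36.98
ee_pos: [0.4865, 0.1738, 0.2281]
orientation: [-0.002, 0.772, 0.636, -0.003]
wrist_force: [0.8, -0.1, -0.9]
width: 0.06
gripper_force: 0.0
[0.48654651 0.17377806 0.22807135]
turn(tool) rad [-0.007  0.001 -0.218]  shift after the turn mm [-504.    21.8  -16.9]
shift(tool) now mm [-487.4  130.3  -17. ]
```

```bash
python3 -m pendant '[[0,0,-8.5,-0.0035,0,-0.109],[0,0,-8.5,-0.0035,0,-0.109],[-36,1.5,0,0,0,0],[-36,1.5,0,0,0,0],[-36,1.5,0,0,0,0],[-36,1.5,0,0,0,0],[-36,1.5,0,0,0,0],[-36,1.5,0,0,0,0],[-36,1.5,0,0,0,0],[-36,1.5,0,0,0,0]]' 0.6
python3 -m pendant '[[-36,1.6,0,0,0,0],[-36,1.6,0,0,0,0],[-36,1.6,0,0,0,0],[-36,1.6,0,0,0,0],[-36,1.6,0,0,0,0],[-36,1.6,0,0,0,0],[0,0,0,0,0,0],[0,0,0,0,0,0],[0,0,0,0,0,0],[0,0,0,0,0,0]]' 0.6
python3 - <<'E'
from h import *
p,R=pose();w=snap('wrist','w12');g=w['frame'].astype(int)
c=np.array([.5205,-.3295,.149]);ex=np.array([1,.027,0]);ey=np.array([-.027,1,0])
print(proj(w,[c-.017*ex,c+.017*ex,c-.048*ey,c+.048*ey]).round(0).tolist())
u,v=proj(w,c)[0].astype(int)
print('row',v,[(x,g[v+25,x].tolist()) for x in range(u-36,u+37,4)])
print('col',u,[(y,g[y,u+5].tolist()) for y in list(range(v-66,v-38,4))+list(range(v+38,v+67,4))])
go(np.array([.5215,-.3295,.096]),np.radians(91.5))
E
```

```text
time: 37.82
ee_pos: [0.5063, -0.1155, 0.2435]
orientation: [0.001, 0.698, 0.716, -0.0]
wrist_force: [0.9, -0.6, 1.2]
width: 0.0684
gripper_force: 0.0
time: 38.65
ee_pos: [0.5217, -0.3283, 0.2436]
orientation: [0.0, 0.698, 0.717, -0.0]
wrist_force: [-0.2, 0.7, 0.2]
width: 0.0682
gripper_force: 0.0
[[300.0, 191.0], [339.0, 191.0], [320.0, 243.0], [320.0, 135.0]]
row 191 [(283, [200, 166, 110]), (287, [201, 168, 113]), (291, [197, 166, 108]), (295, [193, 163, 111]), (299, [215, 179, 116]), (303, [176, 140, 92]), (307, [227, 184, 120]), (311, [229, 184, 118]), (315, [220, 173, 113]), (319, [224, 177, 112]), (323, [222, 171, 110]), (327, [219, 172, 111]), (331, [222, 174, 115]), (335, [221, 171, 112]), (339, [194, 151, 98]), (343, [165, 116, 59]), (347, [170, 121, 64]), (351, [162, 113, 55]), (355, [171, 116, 61])]
col 319 [(125, [134, 111, 78]), (129, [134, 110, 75]), (133, [116, 93, 63]), (137, [110, 87, 57]), (141, [127, 99, 68]), (145, [215, 167, 107]), (149, [215, 169, 109]), (229, [221, 175, 113]), (233, [220, 174, 114]), (237, [219, 169, 110]), (241, [221, 173, 111]), (245, [223, 175, 109]), (249, [126, 103, 74]), (253, [128, 107, 70]), (257, [94, 75, 76])]
turn(tool) rad [0.001 0.001 0.001]  shift after the turn mm [ -1.3  -0.4 147.8]
shift(tool) now mm [ -1.2  -0.5 147.8]
```

Block B's edges give a centre of about (0.522,-0.333). Gripping it the same way.

```bash
python3 -m pendant '[[-4.5,0.3,30,0,0,0],[0,0,30,0,0,0],[0,0,30,0,0,0],[0,0,25,0,0,0],[0,0,18,0,0,0],[0,0,10,0,0,0],[0,0,5,0,0,0],[0,0,0,0,0,0],[0,0,0,0,0,0],[0,0,0,0,0,0]]' 0.6
python3 -m pendant '[[0,0,0,0,0,0],[0,0,0,0,0,0],[0,0,0,0,0,0],[0,0,0,0,0,0],[0,0,0,0,0,0],[0,0,0,0,0,0],[0,0,0,0,0,0],[0,0,0,0,0,0],[0,0,0,0,0,0],[0,0,0,0,0,0]]' -1 60
python3 -m pendant '[[0,0,-6,0,0,0],[0,0,-6,0,0,0],[0,0,-5,0,0,0],[0,0,0,0,0,0],[0,0,0,0,0,0],[0,0,0,0,0,0],[0,0,0,0,0,0],[0,0,0,0,0,0],[0,0,0,0,0,0],[0,0,0,0,0,0]]' -1 60
```

```text
time: 39.53
ee_pos: [0.5228, -0.3342, 0.0968]
orientation: [0.001, 0.698, 0.716, -0.0]
wrist_force: [0.4, -0.8, -1.4]
width: 0.0682
gripper_force: 0.0
time: 40.37
ee_pos: [0.5224, -0.3342, 0.0963]
orientation: [0.001, 0.698, 0.716, -0.0]
wrist_force: [-1.3, 1.1, 6.2]
width: 0.033
gripper_force: 59.7
time: 41.2
ee_pos: [0.5222, -0.3339, 0.1123]
orientation: [0.0, 0.698, 0.716, -0.0]
wrist_force: [0.1, -0.4, -2.9]
width: 0.0328
gripper_force: 60.1
```

```bash
python3 -m pendant '[[0,-12,0,0,0,0],[0,-12,0,0,0,0],[0,-12,0,0,0,0],[0,-12,0,0,0,0],[0,-12,0,0,0,0],[0,0,-20,0,0,0],[0,0,-30,0,0,0],[0,0,-30,0,0,0],[0,0,-28,0,0,0],[0,0,0,0,0,0]]' -1 60
python3 - <<'E'
from h import *
go(np.array([.521,.354,.22]),np.radians(79))
E
```

```text
time: 42.03
ee_pos: [0.4631, -0.3369, 0.2259]
orientation: [0.005, 0.698, 0.716, -0.0]
wrist_force: [0.7, -0.8, -1.1]
width: 0.0328
gripper_force: 60.6
turn(tool) rad [0.007 0.006 0.218]  shift after the turn mm [689.2 -75.    5.9]
shift(tool) now mm [689.2  75.6   1.8]
```

```bash
python3 -m pendant '[[0,0,0,0.0035,0.003,0.109],[0,0,0,0.0035,0.003,0.109],[30,-3.8,0,0,0,0],[38,-4.1,0,0,0,0],[39,-4.2,0,0,0,0],[39,-4.2,0,0,0,0],[39,-4.2,0,0,0,0],[39,-4.2,0,0,0,0],[39,-4.2,0,0,0,0],[39,-4.2,0,0,0,0]]' -1 60
python3 -m pendant '[[39,-4.2,0,0,0,0],[39,-4.2,0,0,0,0],[39,-4.2,0,0,0,0],[39,-4.2,0,0,0,0],[39,-4.2,0,0,0,0],[39,-4.2,0,0,0,0],[39,-4.2,0,0,0,0],[39,-4.2,0,0,0,0],[38,-4.2,0,0,0,0],[37,-4.2,0,0,0,0]]' -1 60
python3 -m pendant '[[0,0,0,0,0,0],[0,0,0,0,0,0],[0,0,15,0,0,0],[0,0,15,0,0,0],[0,0,15,0,0,0],[0,0,0,0,0,0],[0,0,0,0,0,0],[0,0,0,0,0,0],[0,0,0,0,0,0],[0,0,0,0,0,0]]' -1 60
python3 - <<'E'
from h import *
go(np.array([.521,.354,.0573]),np.radians(79))
w=snap('wrist','w13')
E
```

```text
time: 42.87
ee_pos: [0.4866, -0.0311, 0.2217]
orientation: [-0.004, 0.772, 0.636, -0.001]
wrist_force: [0.8, -0.6, -2.1]
width: 0.0327
gripper_force: 60.5
time: 43.7
ee_pos: [0.5196, 0.3568, 0.2235]
orientation: [-0.004, 0.772, 0.636, -0.001]
wrist_force: [1.1, -0.3, -2.9]
width: 0.0327
gripper_force: 60.5
time: 44.53
ee_pos: [0.5201, 0.3554, 0.1801]
orientation: [-0.004, 0.772, 0.636, 0.0]
wrist_force: [0.1, 0.5, -1.9]
width: 0.0325
gripper_force: 60.4
turn(tool) rad [-0.006 -0.005 -0.   ]  shift after the turn mm [ -1.2   1.1 122.8]
shift(tool) now mm [ -1.8   1.9 122.7]
```

```bash
python3 -m pendant '[[-1.8,1,20,-0.006,-0.005,0],[0,0,20,0,0,0],[0,0,10,0,0,0],[0,0,0,0,0,0],[0,0,0,0,0,0],[0,0,0,0,0,0],[0,0,0,0,0,0],[0,0,0,0,0,0],[0,0,0,0,0,0],[0,0,0,0,0,0]]' -1 60
python3 -m pendant '[[0,0,15,0,0,0],[0,0,15,0,0,0],[0,0,15,0,0,0],[0,0,12,0,0,0],[0,0,8,0,0,0],[0,0,5,0,0,0],[0,0,2.8,0,0,0],[0,0,0,0,0,0],[0,0,0,0,0,0],[0,0,0,0,0,0]]' -1 60
```

```text
time: 45.42
ee_pos: [0.5203, 0.3537, 0.1295]
orientation: [-0.0, 0.772, 0.636, -0.0]
wrist_force: [-0.8, -0.6, -2.4]
width: 0.0329
gripper_force: 60.4
time: 46.25
ee_pos: [0.5204, 0.3538, 0.0567]
orientation: [-0.0, 0.772, 0.636, -0.0]
wrist_force: [-0.7, 0.0, -2.7]
width: 0.0327
gripper_force: 60.5
```

```bash
python3 -m pendant '[[0,0,0,0,0,0],[0,0,0,0,0,0],[0,0,0,0,0,0],[0,0,0,0,0,0],[0,0,0,0,0,0],[0,0,-20,0,0,0],[0,0,-35,0,0,0],[0,0,-41,0,0,0],[0,0,-41,0,0,0],[0,0,-41,0,0,0]]' 0.4
python3 -m pendant '[[0,0,-40,0,0,0],[0,0,-40,0,0,0],[0,0,-40,0,0,0],[0,0,0,0,0,0],[0,0,0,0,0,0],[0,0,0,0,0,0],[0,0,0,0,0,0],[0,0,0,0,0,0],[0,0,0,0,0,0],[0,0,0,0,0,0]]' -0.1
python3 - <<'E'
from h import *
go(np.array([.6545,.162,.36]),np.radians(79))
w=snap('wrist','w14');s=snap('side','s14');t=snap('top','t14')
# pixel centroid checks: light wood inside case from wrist
ux=np.array([.981,-.19,0]);yv=np.array([.19,.981,0]);c0=np.array([.519,.261,.109])
for n,P in [('A',c0-.015*ux-.092*yv),('B',c0-.015*ux+.092*yv),('pad',c0-.01*ux)]:
    for nm,d in [('w',w),('s',s),('t',t)]:
        u,v=proj(d,P)[0].astype(int)
        print(n,nm,u,v,d['frame'][v,u].tolist() if 0<=v<400 and 0<=u<640 else None)
E
```

```text
time: 47.08
ee_pos: [0.52, 0.3535, 0.2363]
orientation: [-0.0, 0.772, 0.636, -0.001]
wrist_force: [0.9, 0.1, -0.1]
width: 0.0597
gripper_force: 0.0
time: 47.92
ee_pos: [0.5204, 0.3536, 0.3535]
orientation: [-0.0, 0.772, 0.636, -0.001]
wrist_force: [-0.8, 0.6, -0.0]
width: 0.0385
gripper_force: 0.0
turn(tool) rad [-0.002  0.001 -0.   ]  shift after the turn mm [-162.5  168.2   -6.5]
shift(tool) now mm [-162.5  168.2   -6.6]
A w 322 285 [247, 212, 138]
A s 302 162 [151, 118, 81]
A t 236 220 [228, 179, 119]
B w 322 161 [246, 214, 139]
B s 312 135 [150, 118, 81]
B t 175 206 [227, 179, 120]
pad w 326 227 [205, 141, 72]
pad s 309 148 [122, 87, 51]
pad t 205 211 [165, 107, 55]
```

All three items show the right colours at their planned spots in three views. Now to the lid handle from above.

```bash
python3 -m pendant '[[-27,28,-1,0,0,0],[-27,28,-1,0,0,0],[-27,28,-1,0,0,0],[-27,28,-1,0,0,0],[-27,28,-1,0,0,0],[-27.5,28.2,-1,0,0,0],[0,0,0,0,0,0],[0,0,0,0,0,0],[0,0,0,0,0,0],[0,0,0,0,0,0]]' -0.1
python3 - <<'E'
from h import *
w=snap('wrist','w15');im=w['frame'].astype(int)
print(proj(w,[[.6545,.162,.237]]))
m=((im.max(2)-im.min(2)<25)&(im.mean(2)>95)).astype(np.uint8)
n,l,st,ce=cv2.connectedComponentsWithStats(m)
for i in range(1,n):
    if st[i,4]>150: print(st[i],ce[i].round(1),atz(w,*ce[i],.241).round(4))
go(np.array([.6545,.162,.19]),np.radians(79))
E
```

```text
time: 48.9
ee_pos: [0.6541, 0.163, 0.3603]
orientation: [-0.0, 0.771, 0.636, -0.0]
wrist_force: [-0.2, 0.9, -0.1]
width: 0.0386
gripper_force: 0.0
[[322.0293487  183.82183154]]
[  0   0  38  36 719] [18.8 14.6] [0.4175 0.3684 0.241 ]
[ 254    0   76   65 1987] [301.7  43.5] [0.6609 0.2862 0.241 ]
[ 448    0   28  286 1300] [463.1 136.8] [0.7896 0.1819 0.241 ]
[  458     0   182   397 29677] [548.2 164.2] [0.8702 0.1415 0.241 ]
[233  66  12  23 192] [237.5  79. ] [0.6002 0.2689 0.241 ]
[ 68 100  35  19 382] [ 84.2 108. ] [0.4537 0.2751 0.241 ]
[104 105  41   8 259] [123.7 108.4] [0.4912 0.2664 0.241 ]
[236 115  20  22 416] [245.5 125.7] [0.5973 0.2286 0.241 ]
[ 259  141   70   94 2784] [302.4 184.3] [0.6365 0.1659 0.241 ]
[348 236  45  48 720] [371.9 254.6] [0.6899 0.0822 0.241 ]
[252 239  24  45 454] [263.4 259.4] [0.582  0.0976 0.241 ]
[136 246  25  25 478] [148.1 257.7] [0.4649 0.1207 0.241 ]
turn(tool) rad [-0.001  0.     0.001]  shift after the turn mm [ -1.1   0.7 170.5]
shift(tool) now mm [ -1.    0.8 170.5]
```

The bar's right edge is at column 329, so its centre is about 321, as predicted (322). I'll descend, pinch and swing it shut along the reversed arc.

```bash
python3 -m pendant '[[0,0,30,0,0,0],[0,0,30,0,0,0],[0,0,30,0,0,0],[0,0,25,0,0,0],[0,0,20,0,0,0],[0,0,15,0,0,0],[0,0,10,0,0,0],[0,0,8,0,0,0],[0,0,0,0,0,0],[0,0,0,0,0,0]]' -0.1
python3 -m pendant '[[0,0,0,0,0,0],[0,0,0,0,0,0],[0,0,0,0,0,0],[0,0,0,0,0,0],[0,0,0,0,0,0],[0,0,0,0,0,0],[0,0,0,0,0,0],[0,0,0,0,0,0],[0,0,0,0,0,0],[0,0,0,0,0,0]]' -1 40
```

```text
time: 49.78
ee_pos: [0.6545, 0.1624, 0.1928]
orientation: [-0.0, 0.771, 0.636, -0.0]
wrist_force: [0.4, 0.4, 0.4]
width: 0.0385
gripper_force: 0.0
time: 50.62
ee_pos: [0.6536, 0.1624, 0.1934]
orientation: [-0.001, 0.772, 0.636, -0.001]
wrist_force: [-6.3, 1.3, 5.4]
width: 0.0122
gripper_force: 39.2
```

```bash
python3 -m pendant '[[0,-3,-1.8,0,0,0],[0,-9.5,-5.4,0,0,0],[0,-9.9,-4.6,0,0,0],[0,-10.3,-3.8,0,0,0],[0,-10.6,-2.9,0,0,0],[0,-10.8,-2,0,0,0],[0,-10.9,-1.1,0,0,0],[0,-11,-0.2,0,0,0],[0,0,0,0,0,0],[0,0,0,0,0,0]]' -1 40
python3 -m pendant '[[0,-11,0.7,0,0,0],[0,-10.9,1.6,0,0,0],[0,-10.7,2.5,0,0,0],[0,-10.4,3.4,0,0,0],[0,-10.1,4.2,0,0,0],[0,-9.8,5,0,0,0],[0,-9.3,5.8,0,0,0],[0,-8.8,6.6,0,0,0],[0,0,0,0,0,0],[0,0,0,0,0,0]]' -1 40
```

```text
time: 51.45
ee_pos: [0.5796, 0.1765, 0.2155]
orientation: [0.0, 0.772, 0.636, 0.0]
wrist_force: [-0.4, -2.1, 9.2]
width: 0.0121
gripper_force: 43.1
time: 52.28
ee_pos: [0.4996, 0.1919, 0.1846]
orientation: [-0.001, 0.772, 0.636, -0.001]
wrist_force: [-4.7, -2.1, 5.0]
width: 0.0121
gripper_force: 45.3
```

```bash
python3 -m pendant '[[0,-8.2,7.3,0,0,0],[0,-7.6,7.9,0,0,0],[0,-6.9,8.5,0,0,0],[0,-6.2,9.1,0,0,0],[0,-5.4,9.6,0,0,0],[0,-1,3,0,0,0],[0,0,0,0,0,0],[0,0,0,0,0,0],[0,0,0,0,0,0],[0,0,0,0,0,0]]' -1 30
```

```text
time: 53.12
ee_pos: [0.465, 0.1986, 0.1392]
orientation: [-0.001, 0.772, 0.636, -0.002]
wrist_force: [-7.2, -0.4, 3.0]
width: 0.0121
gripper_force: 48.2
```

```bash
python3 -m pendant '[[0,0,0,0,0,0],[0,0,0,0,0,0],[0,0,0,0,0,0],[0,0,0,0,0,0],[0,0,0,0,0,0],[0,0,-10,0,0,0],[0,0,-25,0,0,0],[0,0,-40,0,0,0],[0,0,-40,0,0,0],[0,0,-40,0,0,0]]' 0
python3 -m pendant '[[0,0,-20,0,0,0],[-35,0,0,0,0,0],[-35,0,0,0,0,0],[-35,0,0,0,0,0],[-35,0,0,0,0,0],[-35,0,0,0,0,0],[-35,0,0,0,0,0],[-35,0,0,0,0,0],[-35,0,0,0,0,0],[0,0,0,0,0,0]]' 0
python3 - <<'E'
from h import *
s=snap('side','s20');s0=load('s0');t=snap('top','t20');t0=load('t0')
def shift(a,b,u0,v0,u1,v1):
    A=cv2.cvtColor(a['frame'],cv2.COLOR_RGB2GRAY).astype(np.float32);B=cv2.cvtColor(b['frame'],cv2.COLOR_RGB2GRAY).astype(np.float32)
    D=np.abs(A-B)[v0:v1,u0:u1]
    return cv2.phaseCorrelate(A[v0:v1,u0:u1],B[v0:v1,u0:u1]),D.mean(),D.max(),np.argwhere(D>25).__len__()
print('side handles',shift(s0,s,286,108,340,165));print('top handles',shift(t0,t,150,168,265,236))
f=s['frame'].astype(int);S=f.max(2)-f.min(2)
for v in (152,160,164): print(v,[int(S[v,u]) for u in range(240,284,3)])
print(read_state()['ee_pos'],read_state()['wrist_force'])
b=proj(s,[.66,-.016,.05]);print('glue',s['frame'][205:215:4,372].tolist(),s0['frame'][205:215:4,372].tolist())
E
```

```text
time: 53.95
ee_pos: [0.4653, 0.1986, 0.2967]
orientation: [-0.0, 0.772, 0.636, -0.0]
wrist_force: [-0.0, 0.6, 1.0]
width: 0.0426
gripper_force: 0.0
time: 54.78
ee_pos: [0.4114, -0.0804, 0.315]
orientation: [0.0, 0.773, 0.634, -0.001]
wrist_force: [-0.1, -0.2, -1.1]
width: 0.0426
gripper_force: 0.0
side handles (((-0.22329499797342933, 0.1280068567803454), 0.5832933880664685), np.float32(7.7576346), np.float32(80.0), 198)
top handles (((0.09110718386304484, 0.030052319750716094), 0.7375377869164502), np.float32(13.335678), np.float32(142.0), 327)
152 [61, 61, 62, 63, 5, 3, 21, 38, 36, 37, 40, 38, 37, 37, 35]
160 [63, 62, 14, 1, 3, 4, 5, 3, 1, 11, 9, 7, 3, 4, 4]
164 [62, 62, 63, 50, 10, 4, 2, 17, 32, 44, 47, 43, 37, 36, 32]
[ 0.41204903 -0.07697714  0.31479574] [0.81727628 0.68199042 0.14630923]
glue [[177, 152, 0], [172, 146, 0], [177, 170, 168]] [[169, 143, 0], [166, 140, 0], [171, 163, 161]]
```

```bash
python3 - <<'E'
from h import *
for a,b,r in [('s0','s20',(288,108,310,165)),('t0','t20',(150,200,245,236))]:
    for n in (a,b):
        d=load(n)['frame'].astype(int)[r[1]:r[3],r[0]:r[2]]
        m=((d.max(2)-d.min(2)<14)&(d.mean(2)>90)).astype(np.uint8)
        k,l,st,ce=cv2.connectedComponentsWithStats(m)
        print(n,[(st[i].tolist(),ce[i].round(2).tolist()) for i in range(1,k) if st[i,4]>25])
E
```

```text
s0 [([2, 3, 19, 51, 344], [10.58, 28.0]), ([0, 22, 5, 10, 36], [1.72, 25.42])]
s20 [([2, 3, 19, 49, 304], [11.21, 25.93])]
t0 [([4, 9, 35, 12, 167], [20.53, 14.43]), ([58, 22, 34, 11, 162], [74.25, 26.61]), ([41, 29, 7, 7, 40], [43.8, 32.48])]
t20 [([4, 9, 35, 12, 165], [20.38, 14.39]), ([58, 22, 34, 11, 172], [74.44, 26.53])]
```

The handles are back in their original pixels to within 0.1–0.2 px, so the lid is fully shut. The bolt is level, the glue is standing, and the robot is clear. Handing in.

```bash
python3 -c "
from workcell import env
print(env.sign_off())"
```

```text
the job is handed in; nothing more can be done
None
```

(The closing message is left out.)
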